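# Hang the service card and hold the clip open over its top edge

## Robot

A 6-joint arm with a two-finger parallel gripper is mounted at the origin on a cart in front of the work surface, level with it; the furniture and walls round the work are solid. World frame = base frame: x ahead of the robot, y to its left, z up, the work surface at z = 0. Lengths are in m, angles in rad, forces in N, time in s.
With the tool pointing down it reaches from about 0.4 to 0.925 m from the base axis. Payload 12.5 kg.
Tool frame: the origin (TCP) lies on the centre line of the jaws, within the pads' length; the fingertips stand arm.tips_ahead ahead of it and the grasp point (between the pads) is the TCP (arm.tips_ahead is the distance from the TCP to the fingertips, in m); z points along the fingers, y is the direction in which the jaws open and shut (so a half turn about z gives the same grasp; the last joint's range is limited). The gripper opens to 95 mm and grips with 3 to 60 N. Pads are 20 mm wide; open, the fingers measure 119 mm over their backs; the gripper's body (75 mm by 180 mm) begins 59 mm behind the grasp point.
Start: joints at [-1.242, 0.491, 1.559, -0, 1.092, -0.106], TCP at [0.263, -0.567, 0.234] pointing down, gripper open.
Joint ranges: [-3.1, 3.1], [-0.84, 2.19], [0.05, 2.79], [-1.13, 4.28], [0.06, 2.93], [-2.69, 2.69]. Speed limits (rad/s): [2.22, 2.22, 2.79, 3.14, 3.14, 3.14].

## Interface

Orientations are given as a unit quaternion [w, x, y, z].
In Python, from station import arm gives the robot as it stands.
- The arm moves only by the tool drive_tool, never from a script. Its argument "plan" is a list of rows, each a list of 7 numbers: the shift along the tool's x, y, z in m, then the turn, a rotation vector about the tool's x, y, z in degrees, then the closure, from 0 (fully open) to 1 (shut). A call has 1 to 12 rows; each row shifts and turns the commanded pose from where the row before left it, along the tool's axes as they then stand; what a row does not reach is not made up. A row lasts 1/10 s, in which the tool goes at most 50 mm and 8.59 degrees, less where a joint would pass 70% of its speed; a pose out of reach is approached as far as the arm can. A call with a gripper value outside its range is refused whole. The fingers move at their own pace and stop on an object; "squeeze" is the grip in N (left out, the last holds). Time passes only in rows, so rows that do not move let the fingers close. It gives the time, the measured TCP pose, the force and the opening at its end, in the units of the state.
- arm.state(): the state, without advancing time (a new reading comes with each control period).
- arm.get_image(name): name is "scene" or "top"; returns the picture (400x640x3 uint8, red, green, blue); there is no depth.
- arm.camera_params(name): a dict with "K" (3x3 intrinsics, pixels), "R" (3x3) and "t" (3): a world point X has camera coordinates R X + t. Camera axes: x right, y down, z forward; pixel columns grow to the right and rows downward; lengths in m; the calibration is good to about 2 mm. A picture is of the moment at which its call begins. camera_params takes no time and is no camera call.
- arm.close_job(): hands the job in, once; it reports no verdict.
Trained networks look in the newest picture that a camera, given by its name, has taken for a name from the list of things; names that differ only in an ending like _2 or _b are one class to them, and where a whole thing is asked for, a point or a joint stands for the part that bears it (a point fixed in the world has none). Each returns a list of dicts, best first, with "conf" (0 to 1); they miss things now and then, are a little off and sometimes report something else, mostly with a low value. They report only what shows in the picture. A call takes as long as a camera call.
- arm.look_for(query, camera): "location" ([x, y, z] in m, in the coordinates of the camera as it stood for that picture, good to about 4 mm: the middle of the surface that is visible of it).
- arm.landmark_of(query, camera): "location" ([x, y, z] in m, in the coordinates of the camera as it stood for that picture, good to about 4 mm: a listed point, or the origin of a listed thing).
The state is a dict: "time_s": time; "joints": joint angles; "dq": joint speeds; "effort": joint torques, N m; "tcp_pos": TCP position; "eef_rot": TCP orientation; "ft_force": force on the tool from outside, world axes, zero at the start; "wrist_torque": the same for the moment, N m; "width": finger opening in m.
Only numpy, scipy, OpenCV 4.12 (cv2) and the standard library are available. Lean on these libraries where they do the work, as an engineer would, in place of code of your own. Each camera call takes 0.05 s, during which the arm holds its last target.

## Task

Lift the white service card out of its rack, hang it by its hole on the peg of the wooden stand, flat against the board, and let go of it. Then take the orange spring clip by its handles, squeeze it wide open and bring it down over the middle of the card's top edge, one lip well down on each side and nothing of the clip touching the card or stand, so that I can slip a receipt in. Finish still holding the clip squeezed open there; leave the other things on the worktop where they are.

Things in the scene. Friction and masses are not known exactly. Their poses are not given: they have to be found in the camera images.
- card: stiff white plastic service card with a blue band along its top edge: 5 mm thick (its x), 80 mm wide (y), 120 mm tall (z up), about 60 g; origin at the middle of its bottom edge. An 18 mm round hole goes through it along x, centred 40 mm below the top edge. It starts upright in the slot of the rack. Both faces are alike.
- card_hole (a point): centre of the card's hole; axes as the card
- card_top (a point): middle of the card's top edge; axes as the card
- rack: fixed grey card rack: 62 x 92 mm foot with two upright cheeks along y, 34 mm high, that form a slot 7 mm wide (x) whose floor is 6 mm above the worktop; origin under its middle. Lift the card straight up out of it.
- stand: fixed wooden hanging stand: foot 90 x 100 x 10 mm (it reaches 40 mm in front of the board) and an upright board 60 mm wide, 12 mm thick, its top 118 mm above the worktop. Origin on the worktop straight below the board's front face; that face looks along the stand's -x, towards the robot. A single steel peg sticks out of it.
- peg_root (a point): where the axis of the peg meets the board's front face, 110 mm above the worktop; axes as the stand. The peg is a round bar 8 mm thick that points along the stand's -x, rising slightly (0.12 rad). A hung card rests with the upper side of its hole on the peg, its face on or near the board; its top edge is then about 35 mm above this point, 27 mm above the board.
- peg_tip (a point): rounded free end of the peg, 32 mm in front of the board's face
- clip_rest: fixed grey block 60 x 60 x 12 mm with an upright tongue 3.4 mm thick (x), 40 mm wide (y), to 36 mm above the worktop, which the clip straddles; origin under its middle. Lift the clip straight up off it.
- clip: orange spring clip like a peg, 35 g, 26 mm wide (its y), 71 mm tall, on the rest lips down, handles up. Two levers face each other along x. Origin midway between the lips' undersides at rest; this frame belongs to the +x lever (squeezed evenly, it leans by half the joint value). Handles splay to 45 mm over their outsides, 70 mm above the origin; squeezed fully they are parallel, 22 mm over all.
- clip_pivot (a point): middle of the clip's steel pivot (along the clip's y), 36 mm above the lips' undersides. The handles run from 0 to 35 mm above it; squeezed together they part the lips below.
- clip_lip_a (a point): middle of the inner face of the lip on the clip's +x side, 3 mm above its underside
- clip_lip_b (a point): middle of the inner face of the lip on the clip's -x side, 3 mm above its underside
- clip_lever (a joint): spread of the clip: 0 at rest (lips 4 mm apart, so it would bite the 5 mm card), 0.70 rad at its stop (lips about 28 mm apart, handles parallel). The spring needs about 4 N on each handle to start and about 8 N to reach the stop; a firmer grip just rests on the stop. It springs shut when released.
- battery_1: green and white AA battery, 15 x 50 x 15 mm, lying at the left end of the worktop; a bystander; origin under its middle
- battery_2: red and white AA battery, 15 x 50 x 15 mm, lying at the left end of the worktop; a bystander; origin under its middle
- tomato_tin: low food tin with a tomato picture, 75 mm across, 58 mm high, behind the work; a bystander; origin under its middle
- white_mug: white mug, 79 x 109 x 89 mm, behind the work; a bystander; origin under its middle
- scourer: small teal scourer block, 30 x 31 x 50 mm, standing near the front edge, to the right; a bystander; origin under its middle

How it is judged:
By the outcome, as a careful person would: the job done as asked, in the order asked, and still so for the second after the job is handed in, while the arm keeps its last pose, push and grip.
It also fails if it takes over 61 s, if anything falls off the work surface, if the arm or the gripper's body presses on something with over 40 N, if the wrist force passes 120 N, or if a joint passes its speed limit or range.

## Working session

There is one attempt and no reset: what is moved stays moved. The work goes in short steps, Python scripts to look and compute and a tool call to move; the robot and the scene stay as the last step left them, time stands still between calls to the robot, and variables do not carry over. Pictures are saved under pics/ and viewed, and the job is handed in when it is done.

Besides the shell and the picture viewer there is one more tool, called after "Emit:" as name(argument=value, ...) on one line, values as JSON. drive_tool: Moves the arm, as the interface text tells. Its arguments: {"type":"object","properties":{"plan":{"type":"array"},"squeeze":{"type":"number"}},"required":["plan"]}

```bash
ls; mkdir -p pics; python3 - <<'E'
from station import arm
import cv2
s=arm.state();print({k:s[k] for k in ('time_s','tcp_pos','eef_rot','ft_force','width')},arm.tips_ahead)
for n in('scene','top'):
    im=arm.get_image(n);cv2.imwrite(f'pics/{n}0.png',im[:,:,::-1]);p=arm.camera_params(n);print(n,p)
E
```

```text
pics
{'time_s': 0.0, 'tcp_pos': array([ 0.2632025 , -0.56661563,  0.23306911]), 'eef_rot': array([-5.54779568e-04,  9.76462875e-01,  2.15684818e-01, -7.26351279e-05]), 'ft_force': array([0.18413138, 0.43994613, 0.07384672]), 'width': 0.09491745411998932} 0.019
scene {'K': array([[490.19832669,   0.        , 315.4537162 ],
       [  0.        , 490.19832669, 199.1369935 ],
       [  0.        ,   0.        ,   1.        ]]), 'R': array([[ 0.67205475, -0.74033173,  0.01585346],
       [-0.3023289 , -0.29386434, -0.90677505],
       [ 0.67597311,  0.60460952, -0.4213166 ]]), 't': array([-0.41109411,  0.27241298,  1.16002013])}
top {'K': array([[377.45606558,   0.        , 320.80237151],
       [  0.        , 377.45606558, 201.20023654],
       [  0.        ,   0.        ,   1.        ]]), 'R': array([[-0.00677543, -0.99992734,  0.00996989],
       [-0.99546329,  0.00579828, -0.09496956],
       [ 0.09490486, -0.01056812, -0.99543025]]), 't': array([-0.02893466,  0.55515716,  1.3341197 ])}
```

View pics/scene0.png

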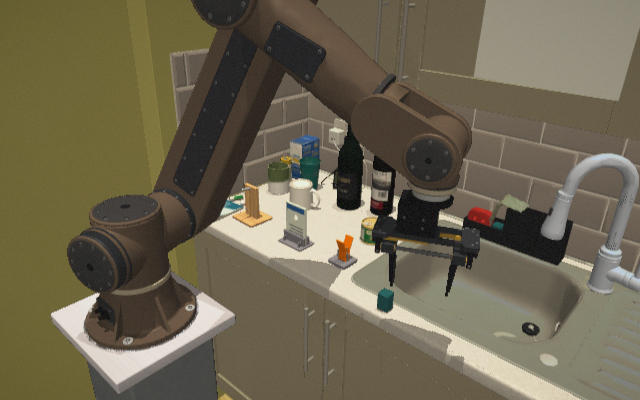

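View pics/top0.png

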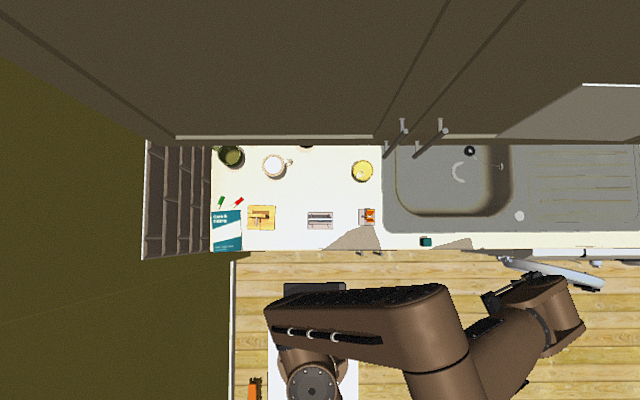

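```bash
cat > h.py <<'E'
from station import arm
import numpy as np, cv2
from scipy.spatial.transform import Rotation as Ro
P={n:arm.camera_params(n) for n in('scene','top')}
def w(n,c): return P[n]['R'].T@(np.array(c)-P[n]['t'])
def px(n,X):
    c=(P[n]['R']@np.array(X).reshape(-1,3).T).T+P[n]['t']; u=(P[n]['K']@c.T).T; return u[:,:2]/u[:,2:]
def ray(n,uv):
    d=P[n]['R'].T@np.linalg.solve(P[n]['K'],[uv[0],uv[1],1]); o=-P[n]['R'].T@P[n]['t']; return o,d/np.linalg.norm(d)
def onz(n,uv,z):
    o,d=ray(n,uv); return o+d*(z-o[2])/d[2]
def tri(a,b):
    (o1,d1),(o2,d2)=ray('scene',a),ray('top',b)
    A=np.stack([d1,-d2],1); s=np.linalg.lstsq(A,o2-o1,rcond=None)[0]; p,q=o1+s[0]*d1,o2+s[1]*d2
    return (p+q)/2,np.linalg.norm(p-q)
def st():
    s=arm.state(); q=s['eef_rot']; R=Ro.from_quat([q[1],q[2],q[3],q[0]])
    return s,R
def show():
    s,R=st(); np.set_printoptions(precision=4,suppress=True)
    print(s['time_s'],s['tcp_pos'],'\n',R.as_matrix(),s['ft_force'],s['width'],s['joints'])
def snap(n,name,box=None,k=1):
    im=arm.get_image(n)
    if box: 
        x0,y0,x1,y1=box; im=im[y0:y1,x0:x1]
    im=cv2.resize(im,None,fx=k,fy=k,interpolation=cv2.INTER_CUBIC)
    cv2.imwrite(f'pics/{name}.png',im[:,:,::-1])
E
python3 - <<'E'
from h import *
np.set_printoptions(precision=4,suppress=True)
for q in ['card_top','card_hole','card','rack','peg_root','peg_tip','stand','clip_rest','clip','clip_pivot']:
    for n in('scene','top'):
        r=arm.landmark_of(q,n)
        print(q,n,[(w(n,d['location']),round(d['conf'],2)) for d in r[:2]])
print(arm.state()['time_s'])
E
```

```text
card_top scene [(array([ 0.4911, -0.0281,  0.1299]), 0.92), (array([0.5014, 0.1861, 0.1147]), 0.22)]
card_top top [(array([ 0.4898, -0.0273,  0.1289]), 0.62)]
card_hole scene [(array([ 0.493 , -0.0267,  0.0922]), 0.76)]
card_hole top [(array([ 0.487 , -0.0281,  0.0865]), 0.43)]
card scene [(array([ 0.4885, -0.0284,  0.0085]), 0.65), (array([0.5021, 0.1868, 0.1123]), 0.5)]
card top [(array([ 0.4863, -0.025 ,  0.0052]), 0.41)]
rack scene [(array([ 0.4935, -0.0275,  0.0053]), 0.84)]
rack top []
peg_root scene [(array([0.5004, 0.1852, 0.1105]), 0.87)]
peg_root top [(array([0.4897, 0.1829, 0.1136]), 0.7), (array([ 0.5032, -0.1985, -0.0027]), 0.39)]
peg_tip scene []
peg_tip top [(array([0.4631, 0.1898, 0.1109]), 0.89)]
stand scene [(array([0.5018, 0.1833, 0.0058]), 0.59)]
stand top [(array([ 0.4967,  0.1868, -0.0048]), 0.55)]
clip_rest scene [(array([ 0.5054, -0.2002,  0.0025]), 0.68)]
clip_rest top []
clip scene [(array([ 0.5058, -0.2022,  0.0163]), 0.75), (array([ 0.4925, -0.03  ,  0.0051]), 0.46)]
clip top [(array([ 0.4987, -0.2021,  0.0118]), 0.58), (array([ 0.5026, -0.2015,  0.0079]), 0.42)]
clip_pivot scene [(array([ 0.5007, -0.2028,  0.05  ]), 0.48)]
clip_pivot top [(array([0.4921, 0.1838, 0.1112]), 0.65), (array([ 0.4999, -0.2019,  0.0436]), 0.52)]
1.1
```

The scene view shows the stand at about (253,205), the card in the rack at (296,225) and the clip at (344,250). The top view shows them at (261,217), (320,220) and (368,216). Next I'll zoom in to get the yaws.

```bash
python3 - <<'E'
from h import *
a=arm.get_image('scene');b=arm.get_image('top')
A=cv2.resize(a[170:280,220:380],None,fx=5,fy=5,interpolation=cv2.INTER_CUBIC)
B=cv2.resize(b[190:250,230:390],None,fx=5,fy=5,interpolation=cv2.INTER_CUBIC)
cv2.imwrite('pics/a1.png',A[:,:,::-1]);cv2.imwrite('pics/b1.png',B[:,:,::-1])
E
```

```text
(no output)
```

View pics/a1.png

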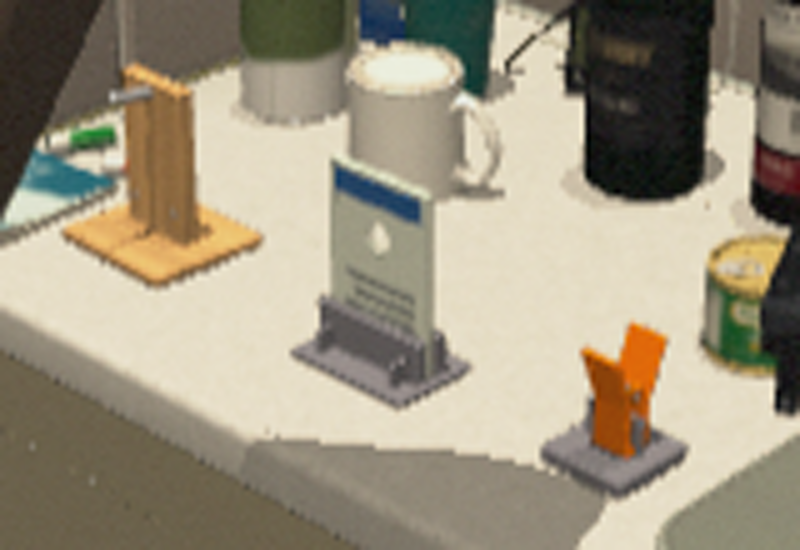

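View pics/b1.png

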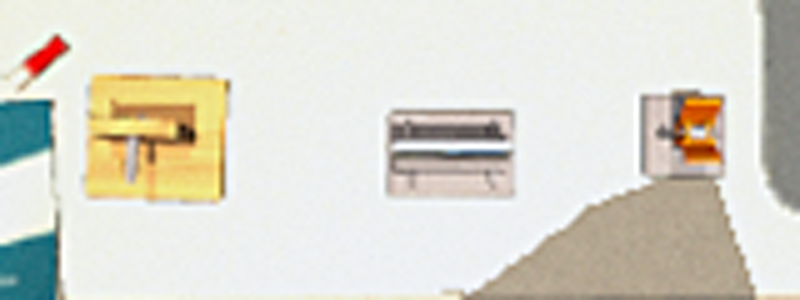

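The zooms give clear corners for the stand foot, rack foot, rest and card, and all three yaws look small. I'll fit the poses from those corners.

```bash
python3 - <<'E'
from h import *
from scipy.optimize import least_squares
np.set_printoptions(precision=4,suppress=True)
S=lambda x,y:(220+x/5,170+y/5); T=lambda x,y:(230+x/5,190+y/5)
def fit(obs,x0):
    def res(p):
        c,s=np.cos(p[2]),np.sin(p[2]); out=[]
        for n,X,uv in obs:
            W=[p[0]+c*X[0]-s*X[1],p[1]+s*X[0]+c*X[1],X[2]]
            out+=list(px(n,W)[0]-np.array(uv)-0*0.5)
        return out
    r=least_squares(res,x0); print(r.x,'deg',np.degrees(r.x[2]));print(np.array(r.fun).reshape(-1,2).round(1).tolist())
# scene: left corner= (-x,+y)?, front=(-x,-y), right=(+x,-y)
print('rack');fit([('scene',(-.031,.046,0.003),S(292,352)),('scene',(-.031,-.046,0.003),S(400,407)),('scene',(.031,-.046,0.003),S(469,366)),
 ('top',(.031,.046,.003),T(388,110)),('top',(.031,-.046,.003),T(515,110)),('top',(-.031,-.046,.003),T(515,196)),('top',(-.031,.046,.003),T(386,196))],[.49,-.03,0])
print('card');fit([('scene',(-.0025,.04,.126),S(331,158)),('scene',(-.0025,-.04,.126),S(432,198)),('scene',(-.0025,0,.086),S(378,238)),
 ('top',(0,.04,.126),T(390,150)),('top',(0,-.04,.126),T(515,150))],[.49,-.03,0])
print('stand');fit([('scene',(-.04,.05,.01),S(63,233)),('scene',(-.04,-.05,.01),S(158,277)),('scene',(.05,-.05,.01),S(262,238)),
 ('top',(.05,.05,.01),T(90,75)),('top',(.05,-.05,.01),T(228,78)),('top',(-.04,-.05,.01),T(222,200)),('top',(-.04,.05,.01),T(86,197))],[.5,.185,0])
print('rest');fit([('scene',(-.03,.03,.012),S(541,450)),('scene',(-.03,-.03,.012),S(615,485)),('scene',(.03,-.03,.012),S(687,450)),
 ('top',(.03,.03,.012),T(642,94)),('top',(-.03,-.03,.012),T(722,178)),('top',(-.03,.03,.012),T(641,176))],[.5,-.2,0])
E
```

```text
rack
[ 0.4887 -0.0304  0.0033] deg 0.19077225490058222
[[-1.1, 0.8], [-0.6, 0.7], [-0.1, 1.1], [0.0, -0.5], [-0.2, -0.7], [0.0, -0.9], [0.6, -0.7]]
card
[ 0.488  -0.0321  0.0091] deg 0.5190470498777593
[[-1.0, 0.7], [-1.2, 1.0], [-0.5, 1.1], [1.1, -1.4], [0.2, -1.8]]
stand
[ 0.496   0.1824 -0.0199] deg -1.1426353137587222
[[-1.5, -0.2], [-0.8, 1.2], [-0.3, -0.1], [0.3, -0.8], [0.2, -1.0], [0.8, -0.6], [0.3, -0.4]]
rest
[ 0.4998 -0.2006 -0.0245] deg -1.4049010272294584
[[-1.6, -0.3], [-0.1, 1.0], [-0.6, -0.3], [0.6, -0.8], [0.9, -0.8], [0.6, -0.7]]
```

Emit:
drive_tool(plan=[[0.036,-0.0326,-0.003,0,0,0,0],[0.036,-0.0326,-0.003,0,0,0,0],[0.036,-0.0326,-0.003,0,0,0,0],[0.036,-0.0326,-0.003,0,0,0,0],[0.036,-0.0326,-0.003,0,0,0,0],[0.036,-0.0326,-0.003,0,0,0,0],[0.036,-0.0326,0,0,0,0,0],[0.036,-0.0326,0,0,0,0,0],[0.036,-0.0326,0,0,0,0,0],[0.036,-0.0326,0,0,0,0,0],[0.036,-0.0326,0,0,0,0,0],[0.036,-0.0326,0,0,0,0,0]], squeeze=20)

```text
time_s: 2.4
tcp_pos: [0.4908, -0.0281, 0.2519]
eef_rot: [0.0, 0.976, 0.216, 0.0]
ft_force: [0.6, -0.3, 0.1]
width: 0.0951
```

Emit:
drive_tool(plan=[[0,0,0,0,0,-8.1,0],[0,0,0,0,0,-8.1,0],[0,0,0,0,0,-8.1,0],[0,0,0,0,0,-8.1,0],[0,0,0,0,0,-8.1,0],[0,0,0,0,0,-8.1,0],[0,0,0,0,0,-8.1,0],[0,0,0,0,0,-8.1,0],[0,0,0,0,0,0,0]])

```text
time_s: 3.3
tcp_pos: [0.4903, -0.0301, 0.2517]
eef_rot: [0.0, 0.708, 0.706, 0.0]
ft_force: [0.4, 0.5, 0.1]
width: 0.0952
```

```bash
python3 -c "
from h import *
show();snap('scene','s2',(180,80,440,290),3);snap('top','t2',(180,130,440,260),3)"
```

```text
3.3 [ 0.4903 -0.0301  0.2517] 
 [[ 0.0029  1.      0.0002]
 [ 1.     -0.0029 -0.0001]
 [-0.0001  0.0002 -1.    ]] [0.4267 0.5015 0.1402] 0.09521289399275716 [-0.1958  0.2803  1.8541 -0.0001  1.0069 -0.1928]
```

View pics/s2.png

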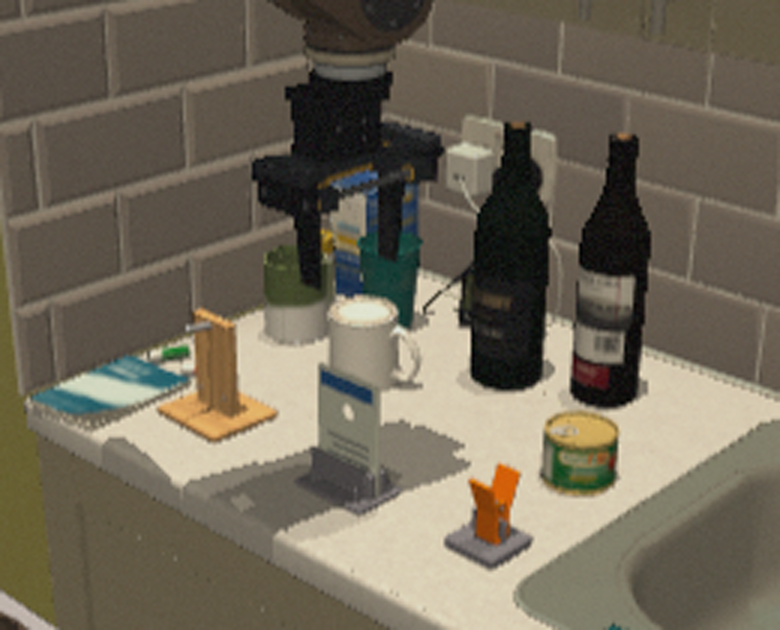

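View pics/t2.png

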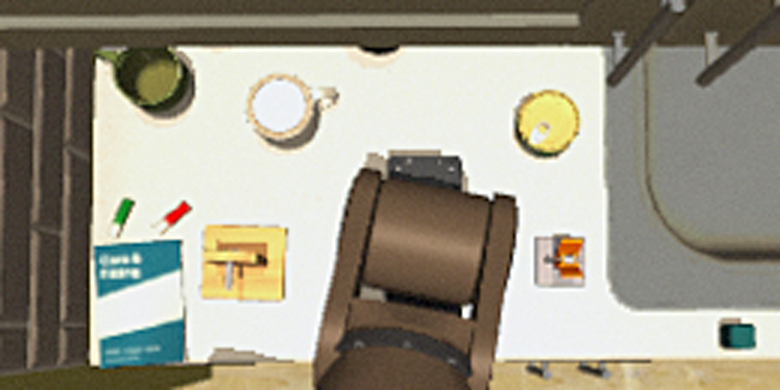

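The gripper is centred over the card, fingers fore and aft at crop (312,260) and (393,230). I'll descend straight down and grip.

Emit:
drive_tool(plan=[[0,0,0.04,0,0,0,0],[0,0,0.04,0,0,0,0],[0,0,0.025,0,0,0,0],[0,0,0.019,0,0,0,0],[0,0,0,0,0,0,0.5],[0,0,0,0,0,0,0.7]], squeeze=15)

```text
time_s: 4.0
tcp_pos: [0.4905, -0.0301, 0.128]
eef_rot: [-0.0, 0.71, 0.705, -0.0]
ft_force: [0.2, 0.2, 0.2]
width: 0.0841
```

```bash
python3 -c "
from h import *
show();snap('scene','s3',(240,130,400,260),5)"
```

```text
4.0 [ 0.4905 -0.0301  0.128 ] 
 [[ 0.007   1.     -0.0001]
 [ 1.     -0.007  -0.0001]
 [-0.0001 -0.0001 -1.    ]] [0.1751 0.1545 0.2125] 0.08412152402440728 [-0.1958  0.4535  1.9935 -0.0001  0.6948 -0.1887]
```

View pics/s3.png

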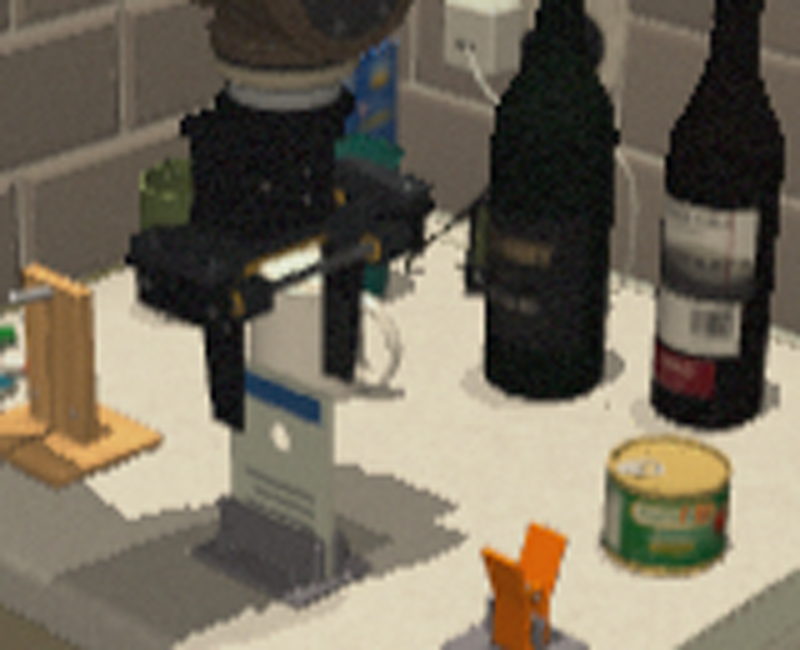

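The fingers straddle the card at crop (232,420) and (340,370). Now I'll close.

Emit:
drive_tool(plan=[[0,0,0,0,0,0,0.9],[0,0,0,0,0,0,0.9],[0,0,0,0,0,0,0.9],[0,0,0,0,0,0,0.9],[0,0,0,0,0,0,0.9],[0,0,0,0,0,0,1],[0,0,0,0,0,0,1],[0,0,0,0,0,0,1]], squeeze=15)

```text
time_s: 4.85
tcp_pos: [0.4903, -0.0301, 0.1276]
eef_rot: [0.0, 0.709, 0.705, -0.0]
ft_force: [0.4, -0.0, 0.3]
width: 0.0165
```

Emit:
drive_tool(plan=[[0,0,0,0,0,0,1],[0,0,0,0,0,0,1],[0,0,0,0,0,0,1],[0,0,0,0,0,0,1]], squeeze=20)

```text
time_s: 5.25
tcp_pos: [0.4901, -0.0301, 0.1276]
eef_rot: [-0.0, 0.709, 0.705, -0.0]
ft_force: [-2.1, 0.3, 1.1]
width: 0.0051
```

Emit:
drive_tool(plan=[[0,0,-0.01,0,0,0,1],[0,0,-0.02,0,0,0,1],[0,0,-0.025,0,0,0,1],[0,0,-0.025,0,0,0,1],[0,0,-0.02,0,0,0,1],[0,0,0,0,0,0,1]])

```text
time_s: 5.85
tcp_pos: [0.4913, -0.0302, 0.2305]
eef_rot: [0.002, 0.709, 0.705, 0.001]
ft_force: [0.3, 0.6, -1.3]
width: 0.0048
```

```bash
python3 - <<'E'
from h import *
show();snap('scene','s4',(220,110,380,240),5)
tcp=arm.state()['tcp_pos']
for q in ['card_top','card_hole','card']:
    for n in ('scene','top'):
        print(q,n,[(w(n,d['location'])-tcp,round(d['conf'],2)) for d in arm.landmark_of(q,n)[:1]])
E
```

```text
5.85 [ 0.4913 -0.0302  0.2305] 
 [[ 0.005   1.      0.0052]
 [ 1.     -0.005  -0.001 ]
 [-0.001   0.0052 -1.    ]] [ 0.2976  0.6437 -1.2856] 0.004830428510196728 [-0.1957  0.3051  1.883   0.      0.9483 -0.1907]
card_top scene [(array([0.0066, 0.0026, 0.0041]), 0.72)]
card_top top [(array([-0.0842, -0.3726, -0.2276]), 0.73)]
card_hole scene [(array([ 0.0066,  0.0025, -0.0336]), 0.89)]
card_hole top []
card scene [(array([ 0.0008,  0.0011, -0.1149]), 0.96)]
card top []
```

View pics/s4.png

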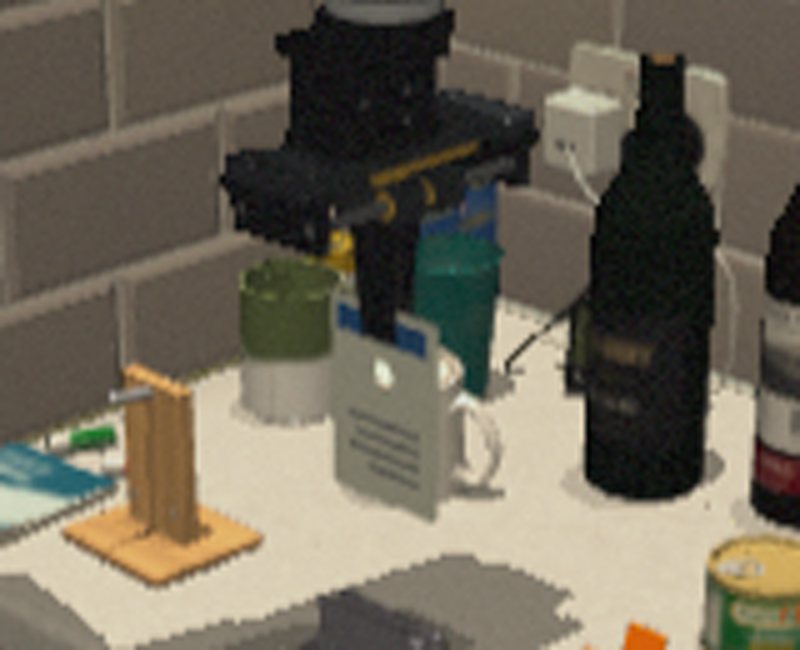

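The card hangs straight in the gripper, with the hole at crop (383,373). The peg tip is at crop (113,398). I'll refine the stand pose with an overlay.

```bash
cat > ov.py <<'E'
from h import *
def ov(n,name,pose,box,k,img=None):
    im=arm.get_image(n) if img is None else img
    x0,y0,x1,y1=box; c=cv2.resize(im[y0:y1,x0:x1],None,fx=k,fy=k,interpolation=cv2.INTER_CUBIC)[:,:,::-1].copy()
    x,y,a=pose
    def W(p): p=np.array(p); return np.array([x+np.cos(a)*p[0]-np.sin(a)*p[1],y+np.sin(a)*p[0]+np.cos(a)*p[1],p[2]])
    def L(p,q,col):
        u=(px(n,[W(p),W(q)])+.5-np.array([x0,y0]))*k
        cv2.line(c,tuple(int(v) for v in u[0]),tuple(int(v) for v in u[1]),col,1,cv2.LINE_AA)
    f=[(-.04,.05,.01),(-.04,-.05,.01),(.05,-.05,.01),(.05,.05,.01)]
    for i in range(4): L(f[i],f[(i+1)%4],(255,0,0))
    b=[(0,.03,.118),(0,-.03,.118),(.012,-.03,.118),(.012,.03,.118)]
    for i in range(4): L(b[i],b[(i+1)%4],(0,0,255))
    L((0,.03,.01),b[0],(0,0,255));L((0,-.03,.01),b[1],(0,0,255))
    L((0,0,.11),(-.032,0,.1138),(0,200,0))
    cv2.imwrite(f'pics/{name}.png',c)
E
python3 - <<'E'
from ov import *
p=(.4965,.183,-.02)
ov('scene','o1s',p,(225,175,280,235),12);ov('top','o1t',p,(235,195,285,235),14)
E
```

```text
(no output)
```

View pics/o1s.png

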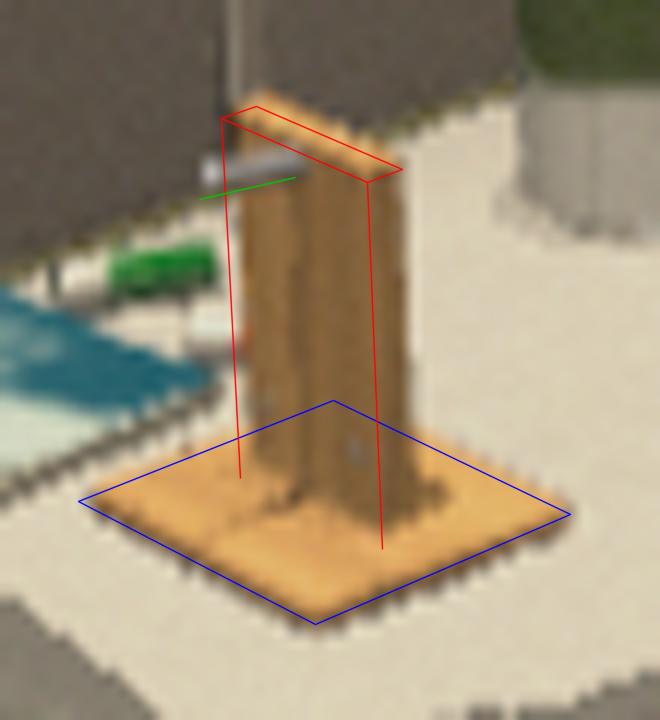

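View pics/o1t.png

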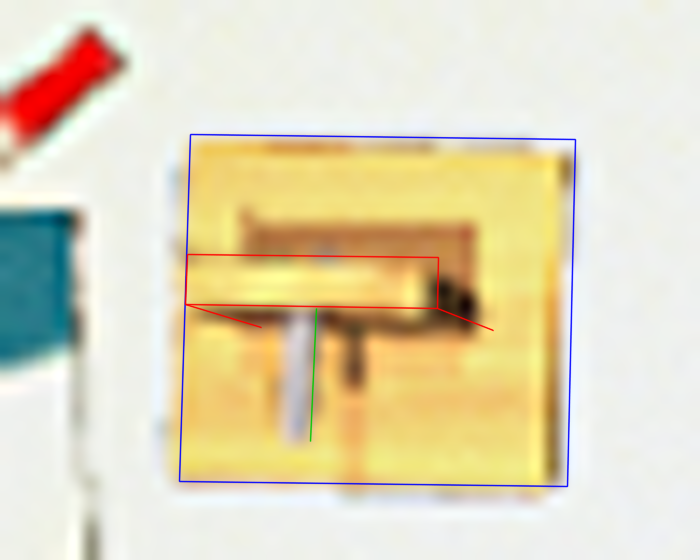

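Compared with the card gripped at a known TCP, both cameras show small biases. With those removed, the stand is at about x 0.4995, with the peg at y 0.186 and yaw about -1.3°. I'll move the card to just in front of the peg and compare the two directly.

Emit:
drive_tool(plan=[[0,-0.037,0,0,0,0,1],[0.04,0,0,0,0,0.5,1],[0.045,0,0,0,0,0.5,1],[0.045,0,0,0,0,0,1],[0.045,0,0,0,0,0,1],[0.042,0,0,0,0,0,1],[0,0,0.025,0,0,0,1],[0,0,0.03,0,0,0,1],[0,0,0.02,0,0,0,1],[0,0,0,0,0,0,1],[0,0,0,0,0,0,1]])

```text
time_s: 7.4
tcp_pos: [0.4573, 0.1871, 0.1528]
eef_rot: [-0.0, 0.715, 0.699, -0.0]
ft_force: [-0.1, -0.3, -0.2]
width: 0.0046
```

```bash
python3 - <<'E'
from h import *
show();snap('scene','s5',(215,150,295,240),9);snap('top','t5',(220,180,300,250),8)
tcp=arm.state()['tcp_pos']
for q in ['card_hole','peg_tip','peg_root','card_top']:
    for n in ('scene','top'):
        print(q,n,[(w(n,d['location']),round(d['conf'],2)) for d in arm.landmark_of(q,n)[:1]])
E
```

```text
7.4 [0.4573 0.1871 0.1528] 
 [[ 0.0226  0.9997 -0.0005]
 [ 0.9997 -0.0226 -0.0002]
 [-0.0002 -0.0005 -1.    ]] [-0.0785 -0.2857 -0.2368] 0.0045771472407496105 [ 0.2546  0.4172  1.9641 -0.0001  0.7609  0.2773]
card_hole scene [(array([0.4625, 0.1891, 0.116 ]), 0.6)]
card_hole top []
peg_tip scene [(array([0.4692, 0.1849, 0.1168]), 0.69)]
peg_tip top [(array([0.4638, 0.1921, 0.1134]), 0.64)]
peg_root scene [(array([ 0.4993, -0.2058,  0.0153]), 0.73)]
peg_root top [(array([0.4898, 0.1842, 0.1085]), 0.62)]
card_top scene []
card_top top []
```

View pics/s5.png

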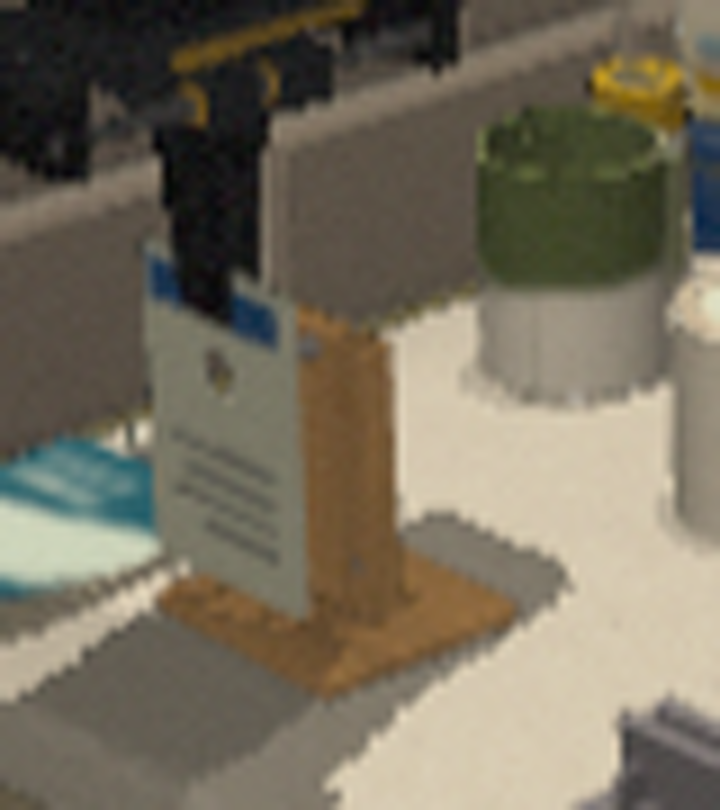

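View pics/t5.png

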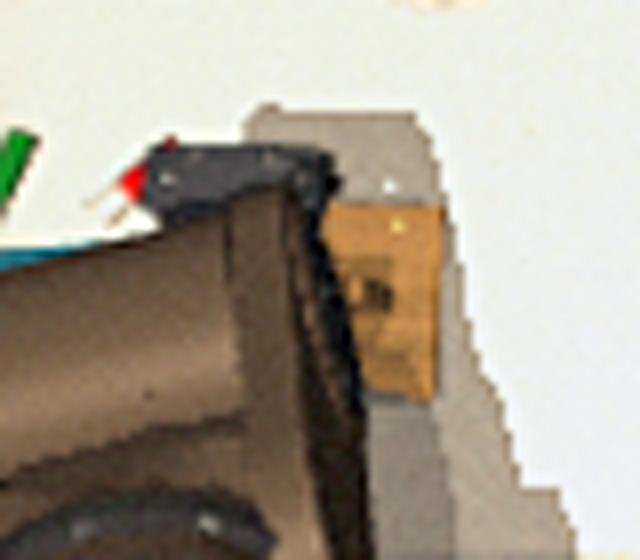

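In the scene view the hole is at about px (239.2,191.1) and the stored peg tip at (242.1,189.2). The 10 mm of depth between them accounts for (+3.1,-1.4) px, so y is aligned and the card needs about 1.5 mm more height. I'll advance in steps and watch the force.

Emit:
drive_tool(plan=[[0,0,-0.0015,0,0,0,1],[0,0.005,0,0,0,0,1],[0,0.005,0,0,0,0,1],[0,0.004,0,0,0,0,1],[0,0,0,0,0,0,1]])

```text
time_s: 8.4
tcp_pos: [0.4717, 0.1867, 0.154]
eef_rot: [0.0, 0.715, 0.699, 0.0]
ft_force: [-0.8, -0.0, -0.0]
width: 0.0049
```

```bash
python3 - <<'E'
from h import *
show();snap('scene','s6',(215,150,295,240),9)
E
```

```text
8.4 [0.4717 0.1867 0.154 ] 
 [[ 0.0227  0.9997  0.0002]
 [ 0.9997 -0.0227 -0.    ]
 [-0.      0.0002 -1.    ]] [-0.7545 -0.0232 -0.0115] 0.004881079975834467 [ 0.2466  0.431   1.9324 -0.0001  0.778   0.2695]
```

View pics/s6.png

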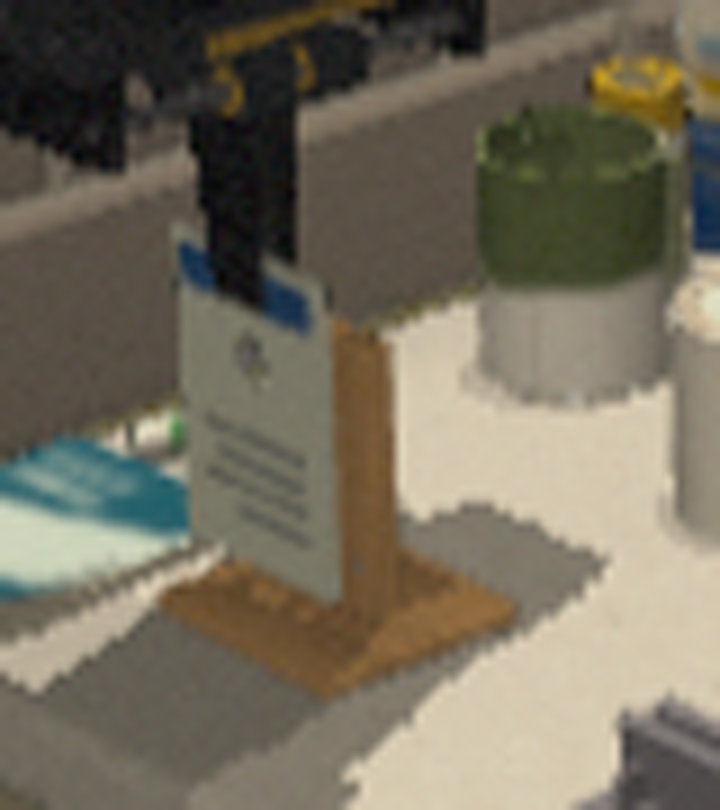

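The hole at crop (252,357) now shows grey, which is the peg tip entering, and the force is near zero. I'll keep advancing.

Emit:
drive_tool(plan=[[0,0.004,0,0,0,0,1],[0,0.004,0,0,0,0,1],[0,0,0,0,0,0,1]])

```text
time_s: 8.75
tcp_pos: [0.4796, 0.1866, 0.1541]
eef_rot: [0.0, 0.715, 0.699, 0.0]
ft_force: [-1.1, 0.4, -0.0]
width: 0.0048
```

```bash
python3 - <<'E'
from h import *
show();snap('scene','s7',(225,165,265,205),16)
E
```

```text
8.75 [0.4796 0.1866 0.1541] 
 [[ 0.0226  0.9997  0.0004]
 [ 0.9997 -0.0226 -0.    ]
 [-0.      0.0004 -1.    ]] [-1.0704  0.4195 -0.0435] 0.004781039903077344 [ 0.2426  0.4396  1.9152 -0.0002  0.7864  0.2653]
```

View pics/s7.png

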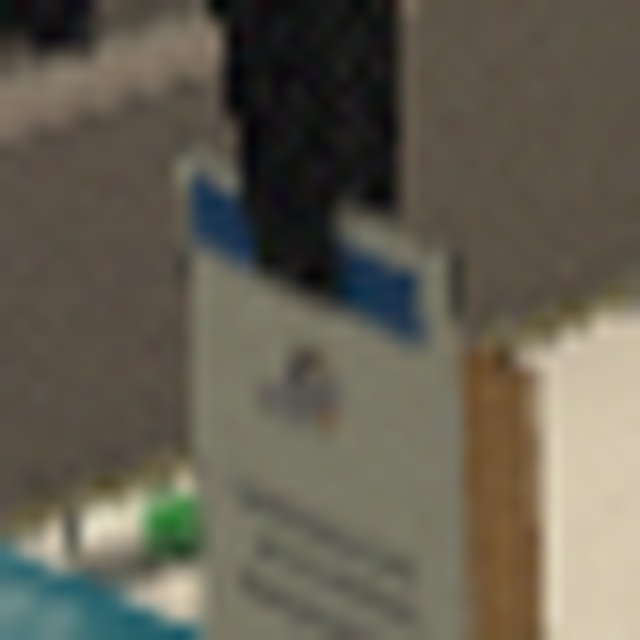

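The peg now sticks out through the hole, grey at crop (265,395), with gaps above and below it. Next I'll slide the card towards the board.

Emit:
drive_tool(plan=[[0,0.004,0,0,0,0,1],[0,0.004,0.001,0,0,0,1],[0,0.003,0.001,0,0,0,1],[0,0,0,0,0,0,1]])

```text
time_s: 9.2
tcp_pos: [0.4905, 0.1863, 0.1519]
eef_rot: [0.0, 0.715, 0.699, -0.0]
ft_force: [-0.1, -0.0, -1.2]
width: 0.005
```

Emit:
drive_tool(plan=[[0,0.003,0,0,0,0,1],[0,0,0,0,0,0,1]])

```text
time_s: 9.4
tcp_pos: [0.4934, 0.1862, 0.1521]
eef_rot: [0.0, 0.715, 0.699, 0.0]
ft_force: [0.2, 0.0, -1.2]
width: 0.0047
```

Emit:
drive_tool(plan=[[0,0.002,0,0,0,0,1],[0,0,0,0,0,0,1]])

```text
time_s: 9.6
tcp_pos: [0.4946, 0.1862, 0.152]
eef_rot: [-0.0, 0.715, 0.699, -0.001]
ft_force: [-2.3, 0.8, 1.0]
width: 0.0051
```

```bash
python3 - <<'E'
from h import *
show();snap('scene','s8',(215,150,275,220),11)
E
```

```text
9.6 [0.4946 0.1862 0.152 ] 
 [[ 0.0226  0.9997 -0.0014]
 [ 0.9997 -0.0226 -0.0002]
 [-0.0002 -0.0014 -1.    ]] [-2.3196  0.7613  1.0495] 0.005126404523600556 [0.235  0.4598 1.8833 0.0002 0.7998 0.2575]
```

View pics/s8.png

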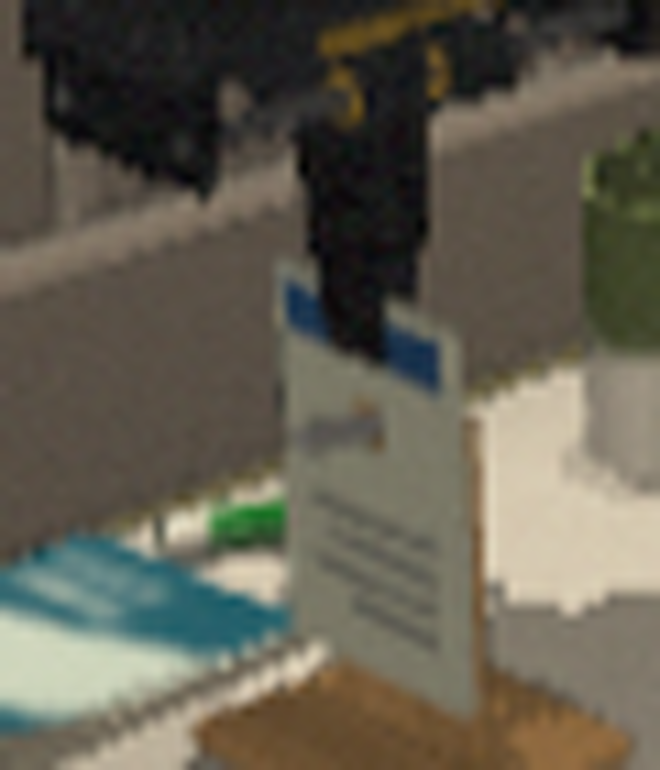

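The peg runs through the hole, visible from crop (300,430) to (375,420), and the card touches the board at -2.3 N. Now I'll lower it onto the peg.

Emit:
drive_tool(plan=[[0,-0.0005,0.002,0,0,0,1],[0,0,0.0015,0,0,0,1],[0,0,0,0,0,0,1]])

```text
time_s: 9.95
tcp_pos: [0.4945, 0.1862, 0.1483]
eef_rot: [0.0, 0.715, 0.699, -0.0]
ft_force: [-2.2, -0.4, -1.2]
width: 0.0044
```

Emit:
drive_tool(plan=[[0,0,0.001,0,0,0,1],[0,0,0,0,0,0,1]])

```text
time_s: 10.15
tcp_pos: [0.4945, 0.1862, 0.1475]
eef_rot: [-0.0, 0.715, 0.699, -0.0]
ft_force: [-2.2, -0.3, -1.6]
width: 0.0053
```

Emit:
drive_tool(plan=[[0,0,0.001,0,0,0,1],[0,0,0,0,0,0,1]])

```text
time_s: 10.35
tcp_pos: [0.4946, 0.1862, 0.1468]
eef_rot: [0.0, 0.715, 0.699, -0.0]
ft_force: [-3.8, -1.1, 3.6]
width: 0.0047
```

It now rests on the peg (Fz +3.6 N), so I'll release.

Emit:
drive_tool(plan=[[0,0,0,0,0,0,0.9],[0,0,0,0,0,0,0.8],[0,0,0,0,0,0,0.6],[0,0,0,0,0,0,0.6]])

```text
time_s: 10.75
tcp_pos: [0.4948, 0.1862, 0.1466]
eef_rot: [0.0, 0.715, 0.699, 0.0]
ft_force: [0.3, -0.5, 0.2]
width: 0.0281
```

```bash
python3 - <<'E'
from h import *
show();snap('scene','s9',(215,150,275,220),11)
E
```

```text
10.75 [0.4948 0.1862 0.1466] 
 [[ 0.0224  0.9997  0.0004]
 [ 0.9997 -0.0224 -0.    ]
 [-0.      0.0004 -1.    ]] [ 0.2724 -0.4699  0.1774] 0.028141336436232303 [ 0.2351  0.4673  1.889  -0.0002  0.7849  0.2576]
```

View pics/s9.png

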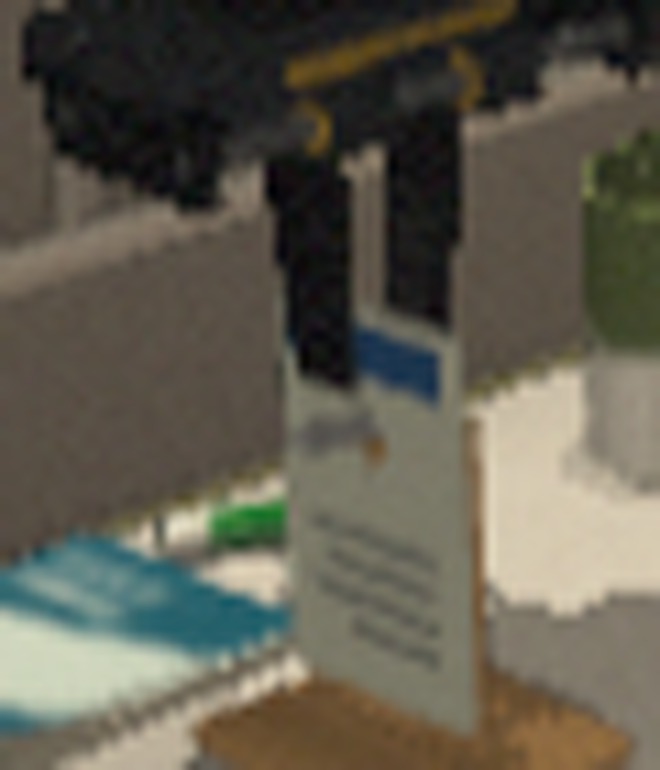

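The card is hung and free, with fingers clear on both sides. I'll go up and over to the clip.

Emit:
drive_tool(plan=[[0,0,-0.015,0,0,0,0.6],[0,0,-0.03,0,0,0,0.4],[0,0,-0.04,0,0,0,0],[0,0,-0.02,0,0,0,0],[-0.045,0.002,0,0,0,0,0],[-0.049,0.002,0,0,0,0,0],[-0.049,0.002,0,0,0,0,0],[-0.049,0.002,0,0,0,0,0],[-0.049,0.002,0,0,0,0,0],[-0.049,0.002,0,0,0,0,0],[-0.049,0.002,0,0,0,0,0],[-0.0484,0.0022,0,0,0,0,0]])

```text
time_s: 12.0
tcp_pos: [0.5017, -0.2036, 0.2517]
eef_rot: [0.0, 0.715, 0.699, 0.0]
ft_force: [0.8, 0.4, -0.1]
width: 0.0951
```

Emit:
drive_tool(plan=[[0,0,0,0,0,0,0],[0,0,0,0,0,0,0]])

```text
time_s: 12.2
tcp_pos: [0.5018, -0.2022, 0.2513]
eef_rot: [-0.0, 0.716, 0.698, -0.0]
ft_force: [0.3, -0.4, 0.0]
width: 0.0951
```

```bash
python3 - <<'E'
from h import *
show();snap('scene','s10',(215,120,375,250),5);snap('scene','s10b',(315,220,375,275),12)
snap('top','t10',(230,170,390,250),5)
np.set_printoptions(precision=4,suppress=True)
for q in ['card_hole','card_top','clip_pivot','clip','clip_lip_a']:
    for n in ('scene','top'):
        print(q,n,[(w(n,d['location']),round(d['conf'],2)) for d in arm.landmark_of(q,n)[:2]])
E
```

```text
12.2 [ 0.5018 -0.2022  0.2513] 
 [[ 0.0247  0.9997 -0.0005]
 [ 0.9997 -0.0247  0.0004]
 [ 0.0004 -0.0005 -1.    ]] [ 0.3462 -0.4462  0.0184] 0.09511934437802302 [-0.5052  0.3531  1.7422  0.0001  1.0468 -0.4806]
card_hole scene [(array([0.4995, 0.1854, 0.1117]), 0.84)]
card_hole top [(array([0.4929, 0.1937, 0.1083]), 0.62)]
card_top scene [(array([0.4992, 0.1867, 0.1531]), 0.75), (array([0.5008, 0.1824, 0.0036]), 0.41)]
card_top top [(array([0.4632, 0.1888, 0.1142]), 0.7), (array([0.4954, 0.1889, 0.1479]), 0.4)]
clip_pivot scene [(array([ 0.5003, -0.2039,  0.0493]), 0.83)]
clip_pivot top [(array([ 0.6879,  0.1175, -0.0032]), 0.57)]
clip scene [(array([ 0.5046, -0.2037,  0.0157]), 0.77)]
clip top [(array([ 0.4062, -0.4005,  0.0053]), 0.58)]
clip_lip_a scene [(array([ 0.4996, -0.2045,  0.0157]), 0.57), (array([ 0.5008, -0.2043,  0.0168]), 0.56)]
clip_lip_a top [(array([0.4942, 0.184 , 0.1104]), 0.34)]
```

View pics/s10.png

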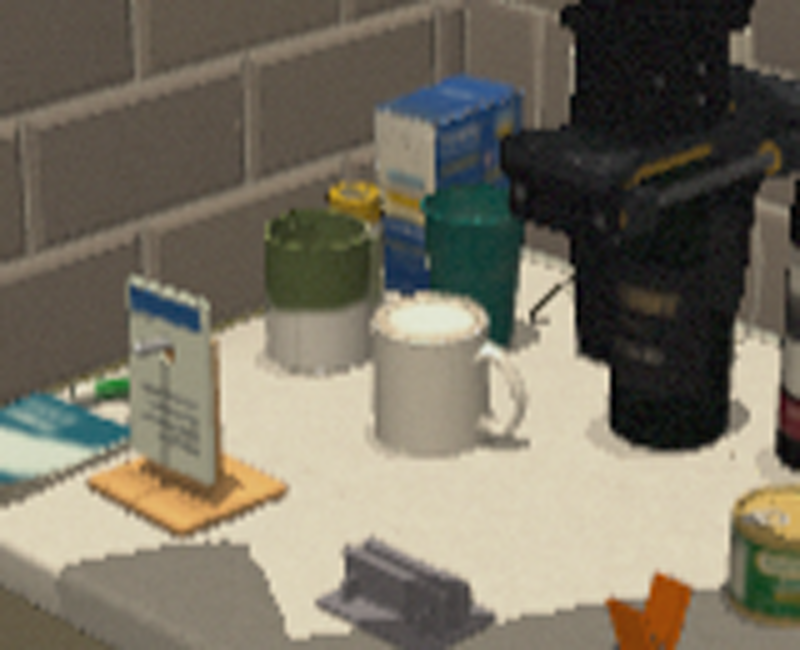

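View pics/s10b.png

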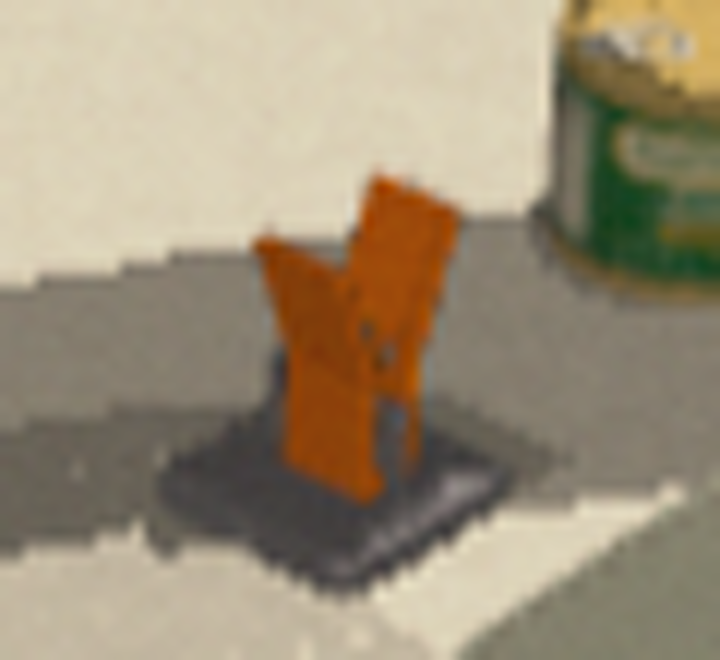

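View pics/t10.png

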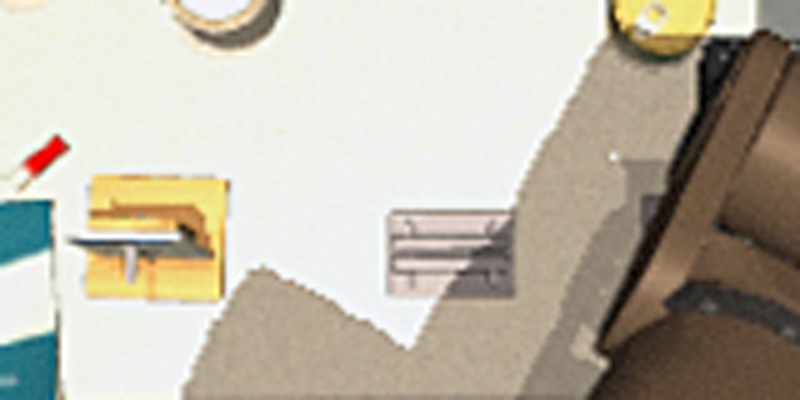

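The card hangs level against the board, top edge at crop (130,280) to (210,300). The clip stands upright on its rest, handle tops at (375,175), (460,210) and (255,240). I'll refine the clip position using the card's known camera bias.

```bash
python3 - <<'E'
from h import *
from scipy.optimize import least_squares
np.set_printoptions(precision=4,suppress=True)
# bias from rack card (image s in a1): x .4902,z .126 ; y unknown -> report for y=-.030
S=lambda x,y:np.array((220+x/5,170+y/5))-.5
for X,u in [((.4877,.01,.126),S(331,158)),((.4877,-.07,.126),S(432,198)),((.4877,-.03,.086),S(378,238))]:
    print('rack card obs-pred',u-px('scene',X)[0])
# hung card from s10 crop(215,120,k5)
H=lambda x,y:np.array((215+x/5,120+y/5))-.5
a=-.0226
for d,z,u in [(.04,.145,H(129,277)),(-.04,.145,H(207,297))]:
    X=(.4946-.0025-d*np.sin(a),.186+d*np.cos(a),z); print('hung obs-pred',u-px('scene',X)[0])
C=lambda x,y:np.array((315+x/12,220+y/12))-.5
pts=[((.0225,.013,.082),C(375,175)),((.0225,-.013,.082),C(460,210)),((-.0225,.013,.082),C(255,240))]
for b in [(0,0),(.8,-.8),(.5,-1.2)]:
    def res(p):
        c,s=np.cos(-.025),np.sin(-.025)
        return np.concatenate([px('scene',(p[0]+c*X[0]-s*X[1],p[1]+s*X[0]+c*X[1],X[2]))[0]+b-u for X,u in pts])
    r=least_squares(res,[.5,-.2]);print(b,r.x,r.fun.round(1))
E
```

```text
rack card obs-pred [ 0.3988 -0.6788]
rack card obs-pred [ 0.8221 -1.0357]
rack card obs-pred [ 0.0557 -1.0943]
hung obs-pred [ 1.33   -0.9494]
hung obs-pred [ 0.7128 -3.9493]
(0, 0) [ 0.5005 -0.2054] [ 0.2 -0.2  0.3  0.1 -0.5  0. ]
(0.8, -0.8) [ 0.4955 -0.2067] [ 0.2 -0.2  0.4  0.1 -0.6  0. ]
(0.5, -1.2) [ 0.4944 -0.2087] [ 0.2 -0.2  0.4  0.1 -0.6  0.1]
```

```bash
python3 - <<'E'
from h import *
snap('scene','s11',(235,165,265,220),12)
im=arm.get_image('top');x0,y0,x1,y1=(235,195,285,235)
cv2.imwrite('pics/t11.png',cv2.resize(im[y0:y1,x0:x1],None,fx=14,fy=14,interpolation=cv2.INTER_CUBIC)[:,:,::-1])
for d in(.04,-.04):
  for z in(.145,.025): print(d,z,(px('scene',(.492+d*.0226,.186+d,z))[0]+.5-[235,165])*12)
E
```

```text
0.04 0.145 [ 53.32400079 136.28438836]
0.04 0.025 [ 75.07858322 540.28345814]
-0.04 0.145 [247.97966213 220.31146758]
-0.04 0.025 [264.15202253 634.36734122]
```

View pics/s11.png

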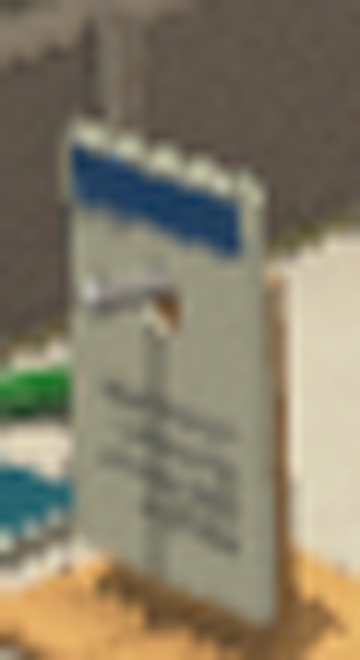

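View pics/t11.png

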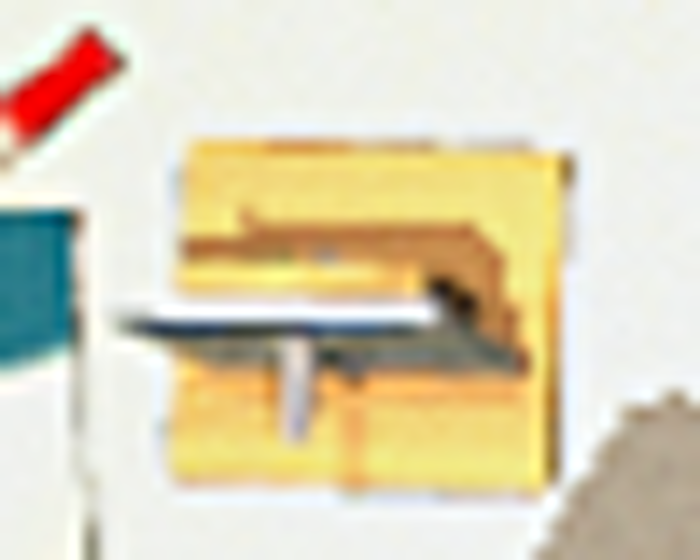

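```bash
python3 - <<'E'
from h import *
from scipy.optimize import least_squares
np.set_printoptions(precision=4,suppress=True)
o=np.array([(70,125),(262,190),(80,545),(273,620)])/12+[235,165]-.5
L=np.array([(-.0025,.04,.12),(-.0025,-.04,.12),(-.0025,.04,0),(-.0025,-.04,0)])-[0,0,.12]
def res(p):
    R=Ro.from_euler('xz',[p[0],p[1]]).as_matrix()
    X=(R@L.T).T+[.4946,.186,.145]
    return np.concatenate([(px('scene',X)+p[2:]-o).ravel(), [(p[1]+.022)/.01]])
r=least_squares(res,[0,-.02,0,0]);print(np.degrees(r.x[:2]),r.x[2:],r.fun.round(1))
print('clip top view @.082', onz('top',(230+702/5-.5,190+131/5-.5),.082))
print('card top view rack z.126', onz('top',(230+452/5-.5,190+147/5-.5),.126))
E
```

```text
[-1.6125 -1.224 ] [ 0.578  -1.2081] [-0.8  0.1 -0.6  1.   0.8 -1.   0.5 -0.   0.1]
clip top view @.082 [ 0.4985 -0.2009  0.082 ]
card top view rack z.126 [ 0.4864 -0.028   0.126 ]
```

Emit:
drive_tool(plan=[[-0.001,-0.001,0.045,0,0,0,0],[0,0,0.045,0,0,0,0],[0,0,0.045,0,0,0,0],[0,0,0.025,0,0,0,0],[0,0,0,0,0,0,0.3],[0,0,0,0,0,0,0.3]], squeeze=20)

```text
time_s: 13.55
tcp_pos: [0.5014, -0.2026, 0.0921]
eef_rot: [-0.0, 0.715, 0.699, -0.0]
ft_force: [0.4, -0.1, 0.4]
width: 0.0844
```

```bash
python3 - <<'E'
from h import *
show();snap('scene','s12',(305,190,385,280),8)
E
```

```text
13.55 [ 0.5014 -0.2026  0.0921] 
 [[ 0.0225  0.9997 -0.0001]
 [ 0.9997 -0.0225 -0.    ]
 [-0.     -0.0001 -1.    ]] [ 0.4094 -0.0606  0.412 ] 0.08436095815491194 [-0.5062  0.5636  1.9028 -0.0001  0.6753 -0.4836]
```

View pics/s12.png

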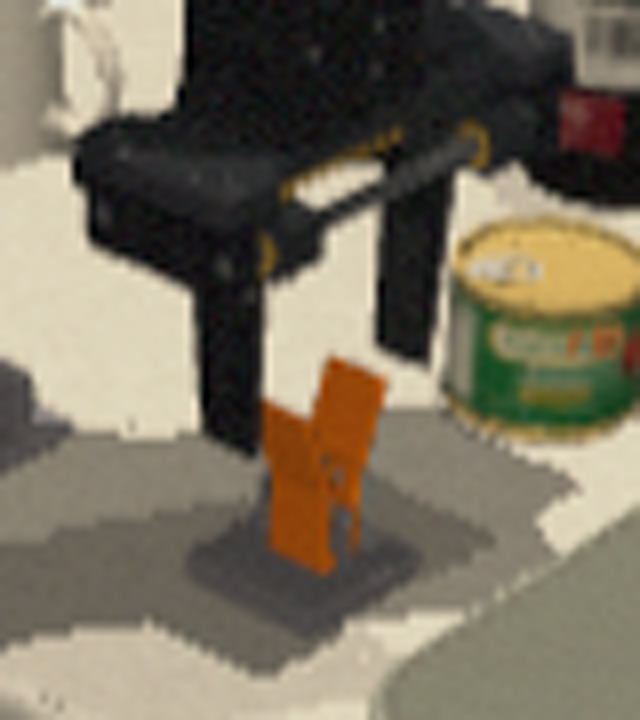

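```bash
python3 - <<'E'
from h import *
np.set_printoptions(precision=1,suppress=True)
s,R=st();t=s['tcp_pos']
im=cv2.imread('pics/s12.png')
def P8(X): return (px('scene',X)+[.7,-1]+.5-[305,190])*8
def poly(X,c):
    u=P8(X).astype(int); cv2.polylines(im,[u.reshape(-1,1,2)],True,c,1,cv2.LINE_AA)
for sg in(-1,1):
    y=[.0422*sg,.0542*sg]
    X=[t+R.apply([a,b,.019]) for a,b in((-.01,y[0]),(.01,y[0]),(.01,y[1]),(-.01,y[1]))]
    poly(np.array(X),(255,255,0))
for cx,cy,col in((.501,-.203,(0,255,0)),(.497,-.206,(255,0,255))):
    a=-.0225
    for zz,h in((.082,.0225),(.012,.006)):
        poly(np.array([(cx+np.cos(a)*p-np.sin(a)*q,cy+np.sin(a)*p+np.cos(a)*q,zz) for p,q in((-h,.013),(-h,-.013),(h,-.013),(h,.013))]),col)
cv2.imwrite('pics/o12.png',im)
E
```

```text
(no output)
```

View pics/o12.png

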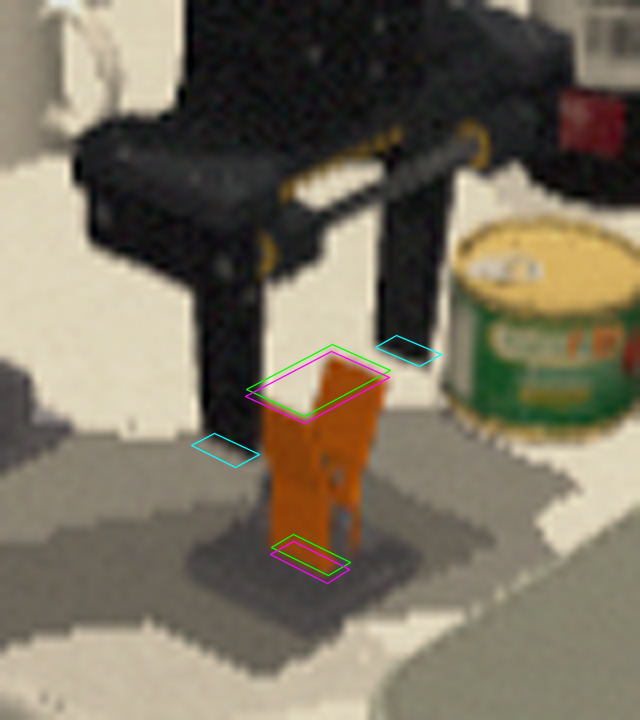

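The projected finger tips and handle tops match the picture to within about 2 px, so the gripper is centred. I'll go down 23 mm and squeeze.

Emit:
drive_tool(plan=[[0,0,0.013,0,0,0,0.3],[0,0,0.01,0,0,0,0.4],[0,0,0,0,0,0,0.55],[0,0,0,0,0,0,0.55],[0,0,0,0,0,0,0.55],[0,0,0,0,0,0,0.55]], squeeze=20)

```text
time_s: 14.2
tcp_pos: [0.5014, -0.2026, 0.0691]
eef_rot: [0.001, 0.715, 0.699, 0.0]
ft_force: [0.3, 0.1, 3.2]
width: 0.0431
```

Emit:
drive_tool(plan=[[0,0,0,0,0,0,0.62],[0,0,0,0,0,0,0.62]])

```text
time_s: 14.4
tcp_pos: [0.502, -0.2029, 0.0697]
eef_rot: [0.001, 0.715, 0.699, 0.0]
ft_force: [1.5, 0.9, 9.7]
width: 0.0371
```

```bash
python3 - <<'E'
from h import *
show();snap('scene','s13',(305,190,385,280),8)
E
```

```text
14.4 [ 0.502  -0.2029  0.0697] 
 [[ 0.0225  0.9997  0.0026]
 [ 0.9997 -0.0225 -0.0014]
 [-0.0014  0.0026 -1.    ]] [1.5289 0.9054 9.7321] 0.03712387888227894 [-0.5061  0.5996  1.9171  0.      0.6219 -0.4836]
```

View pics/s13.png

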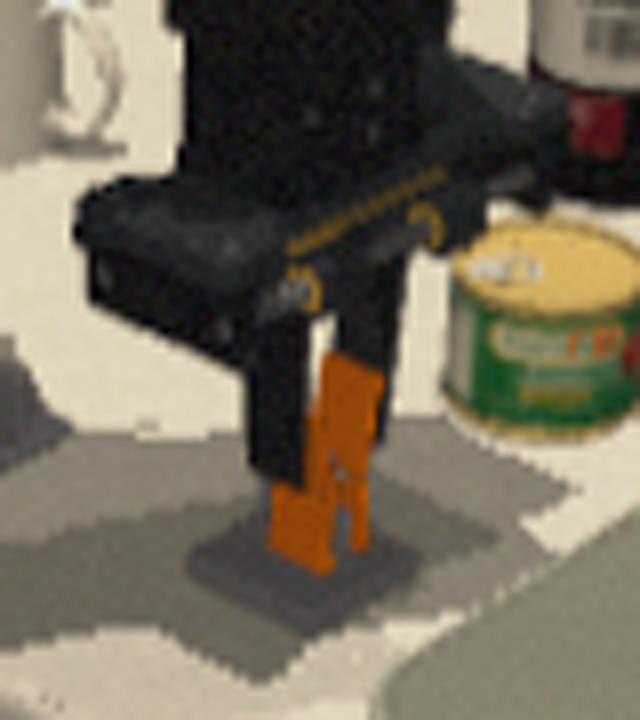

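The handles ride up the pads as they rotate, so Fz is 9.7 N against the rest. I'll raise the tool slightly while squeezing further.

Emit:
drive_tool(plan=[[0,0,-0.0015,0,0,0,0.68],[0,0,-0.0015,0,0,0,0.72],[0,0,-0.001,0,0,0,0.75],[0,0,-0.001,0,0,0,0.78]], squeeze=25)

```text
time_s: 14.85
tcp_pos: [0.5009, -0.2024, 0.0736]
eef_rot: [-0.0, 0.715, 0.699, -0.0]
ft_force: [-1.2, 0.6, 0.0]
width: 0.0222
```

```bash
python3 - <<'E'
from h import *
show();snap('scene','s14',(305,190,385,280),8)
E
```

```text
14.85 [ 0.5009 -0.2024  0.0736] 
 [[ 0.0225  0.9997 -0.0003]
 [ 0.9997 -0.0225  0.0001]
 [ 0.0001 -0.0003 -1.    ]] [-1.196   0.5853  0.0446] 0.022244650281687525 [-0.5062  0.593   1.9156 -0.0001  0.6334 -0.4836]
```

View pics/s14.png

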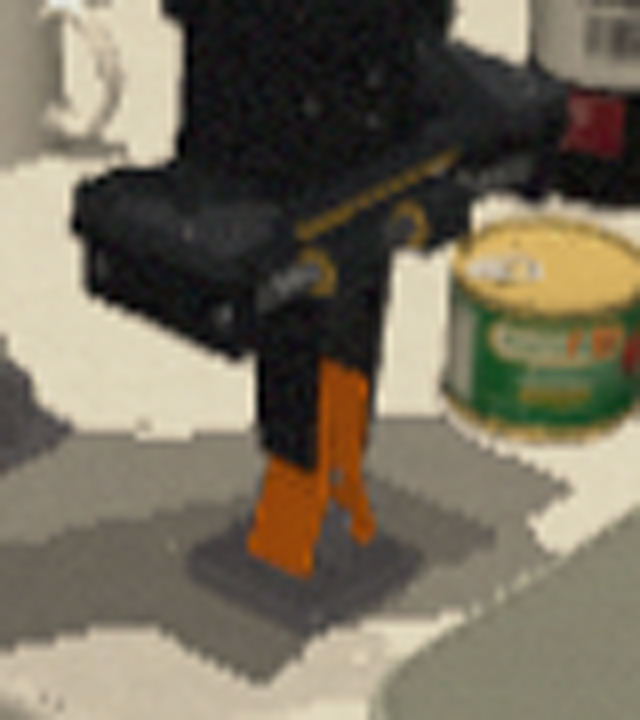

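It is fully open: 22.2 mm over the handles, lips spread at crop (280,565) and (365,540). I'll firm the grip and lift straight up.

Emit:
drive_tool(plan=[[0,0,0,0,0,0,1],[0,0,0,0,0,0,1],[0,0,-0.01,0,0,0,1],[0,0,-0.025,0,0,0,1],[0,0,-0.035,0,0,0,1],[0,0,-0.04,0,0,0,1],[0,0,-0.04,0,0,0,1],[0,0,0,0,0,0,1],[0,0,0,0,0,0,1]], squeeze=30)

```text
time_s: 15.8
tcp_pos: [0.501, -0.2024, 0.2247]
eef_rot: [0.001, 0.715, 0.699, 0.0]
ft_force: [-0.0, 0.0, -0.4]
width: 0.0215
```

```bash
python3 - <<'E'
from h import *
show();snap('scene','s15',(305,140,385,230),8);snap('scene','s15b',(225,150,385,270),5)
np.set_printoptions(precision=4,suppress=True)
t=arm.state()['tcp_pos']
for q in ['clip_pivot','clip','clip_lip_a']:
    for n in ('scene','top'):
        print(q,n,[(w(n,d['location'])-t,round(d['conf'],2)) for d in arm.landmark_of(q,n)[:2]])
E
```

```text
15.8 [ 0.501  -0.2024  0.2247] 
 [[ 0.0225  0.9997  0.0017]
 [ 0.9997 -0.0225 -0.001 ]
 [-0.001   0.0017 -1.    ]] [-0.0105  0.0449 -0.4401] 0.021526430647164807 [-0.5061  0.3804  1.779  -0.0001  0.9802 -0.4836]
clip_pivot scene [(array([ 0.0036, -0.0026, -0.0224]), 0.67)]
clip_pivot top []
clip scene [(array([ 0.0129, -0.0029, -0.0563]), 0.75)]
clip top []
clip_lip_a scene [(array([ 0.0134, -0.0025, -0.0553]), 0.79), (array([-0.0107, -0.0033, -0.0519]), 0.42)]
clip_lip_a top []
```

View pics/s15.png

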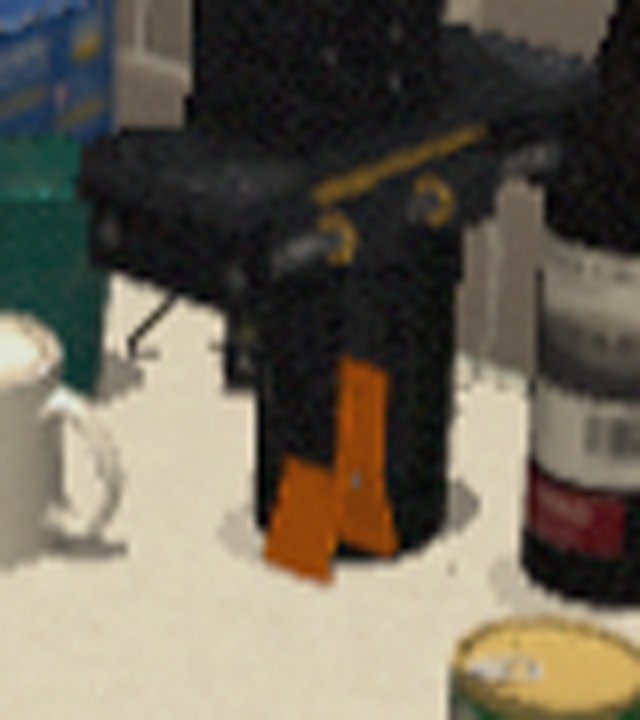

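View pics/s15b.png

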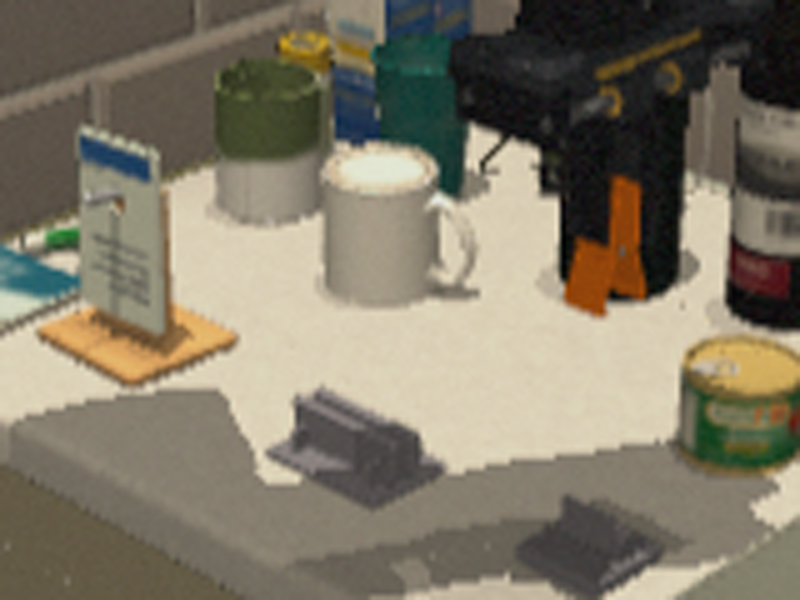

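The clip is held level, fully open. I'll estimate its y offset in the gripper, then carry it over.

```bash
python3 - <<'E'
from h import *
np.set_printoptions(precision=4,suppress=True)
s,R=st();t=s['tcp_pos']
b=np.array([.7,-1.0])
im=cv2.imread('pics/s15.png')
for dy,col in((0,(0,255,0)),(-.003,(255,0,255))):
  for sg in(-1,1):
    P=np.array([t+[sg*.014,dy+.013,-.0555],t+[sg*.014,dy-.013,-.0555],t+[sg*.011,dy-.013,-.0225],t+[sg*.011,dy-.013,.0125],t+[sg*.011,dy+.013,.0125]])
    u=((px('scene',P)+b+.5-[305,140])*8).astype(int); cv2.polylines(im,[u.reshape(-1,1,2)],False,col,1,cv2.LINE_AA)
cv2.imwrite('pics/o15.png',im)
E
```

```text
(no output)
```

View pics/o15.png

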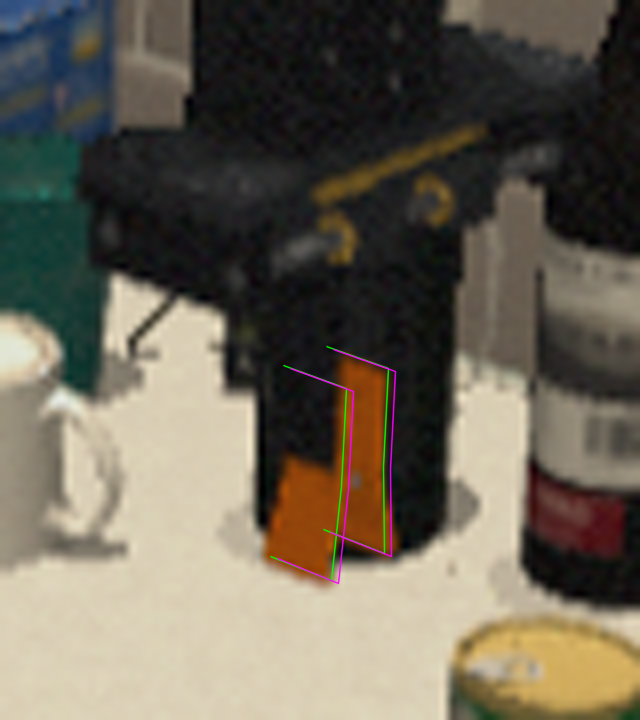

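The model with about zero y offset fits, and the lips' undersides sit about 55.5 mm below the TCP. Now I'll carry the clip over.

Emit:
drive_tool(plan=[[0.02,0,-0.012,0,0,0,1],[0.04,-0.002,0,0,0,0,1],[0.045,-0.002,0,0,0,0,1],[0.045,-0.002,0,0,0,0,1],[0.045,-0.002,0,0,0,0,1],[0.045,-0.002,0,0,0,0,1],[0.045,-0.002,0,0,0,0,1],[0.045,-0.002,0,0,0,0,1],[0.035,-0.001,0,0,0,0,1],[0.025,0,0,0,0,0,1],[0,0,0,0,0,0,1],[0,0,0,0,0,0,1]])

```text
time_s: 17.4
tcp_pos: [0.4946, 0.1879, 0.2352]
eef_rot: [-0.0, 0.715, 0.7, -0.0]
ft_force: [-0.1, -0.6, -1.1]
width: 0.0218
```

```bash
python3 - <<'E'
from h import *
show();snap('scene','s16',(220,130,290,220),9);snap('top','t16',(220,180,300,250),8)
np.set_printoptions(precision=4,suppress=True)
t=arm.state()['tcp_pos']
for q in ['clip_pivot','clip_lip_a','card_top','card_hole']:
        n='scene';print(q,n,[(w(n,d['location'])-t,round(d['conf'],2)) for d in arm.landmark_of(q,n)[:2]])
E
```

```text
17.4 [0.4946 0.1879 0.2352] 
 [[ 0.0212  0.9998 -0.0007]
 [ 0.9998 -0.0212 -0.0005]
 [-0.0005 -0.0007 -1.    ]] [-0.1393 -0.5746 -1.1264] 0.02179468335476935 [ 0.2383  0.3537  1.7903 -0.0003  0.9984  0.2597]
clip_pivot scene [(array([-0.0002, -0.0025, -0.024 ]), 0.68)]
clip_lip_a scene [(array([-0.0093,  0.    , -0.0547]), 0.66), (array([ 0.0098, -0.0019, -0.0556]), 0.62)]
card_top scene [(array([ 0.0057,  0.0032, -0.0818]), 0.92)]
card_hole scene [(array([ 0.0008,  0.0001, -0.1218]), 0.68), (array([-0.0133,  0.0001, -0.0546]), 0.63)]
```

View pics/s16.png

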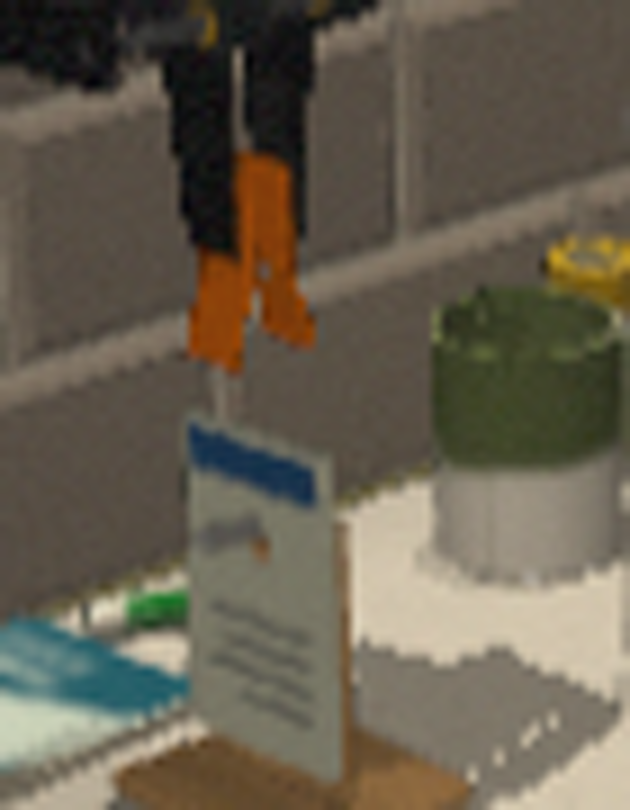

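View pics/t16.png

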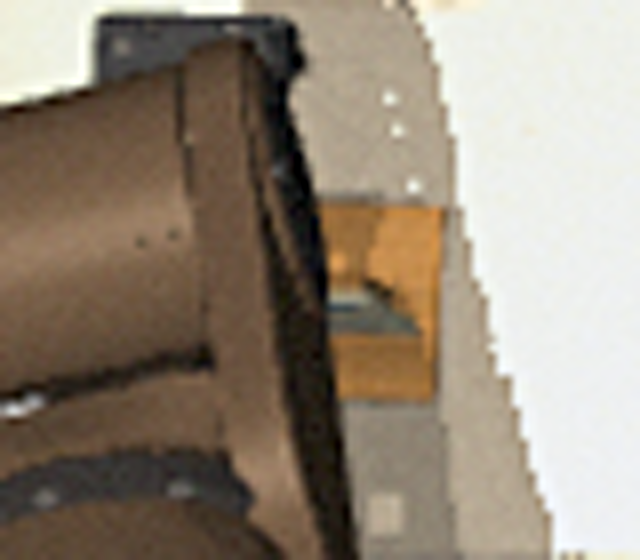

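```bash
cat > o.py <<'E'
from h import *
def go(src,dst,box,k,b,card=(.4946,.186,.1452),roll=-1.6):
    s,R=st();t=s['tcp_pos']; im=cv2.imread(src)
    def pl(P,c,cl=False):
        u=((px('scene',np.array(P))+b+.5-box)*k).astype(int); cv2.polylines(im,[u.reshape(-1,1,2)],cl,c,1,cv2.LINE_AA)
    for sg in(-1,1):
        L=[(.013,sg*.014,.0555),(-.013,sg*.014,.0555),(-.013,sg*.011,.0225),(-.013,sg*.011,-.0125),(.013,sg*.011,-.0125)]
        pl([t+R.apply(p) for p in L],(0,255,0))
    C=Ro.from_euler('xz',[roll,-1.2],degrees=True)
    for x in(-.0025,):
        pl([np.array(card)+C.apply(p) for p in((x,.04,0),(x,-.04,0),(x,-.04,-.12),(x,.04,-.12))],(255,0,255),True)
    h=[np.array(card)+C.apply((-.0025,.009*np.cos(a),-.04+.009*np.sin(a))) for a in np.linspace(0,6.28,24)]
    pl(h,(255,0,255),True)
    cv2.imwrite(dst,im)
E
python3 -c "
from o import *
go('pics/s16.png','pics/o16.png',[220,130],9,[.7,-1.0])"
```

```text
(no output)
```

View pics/o16.png

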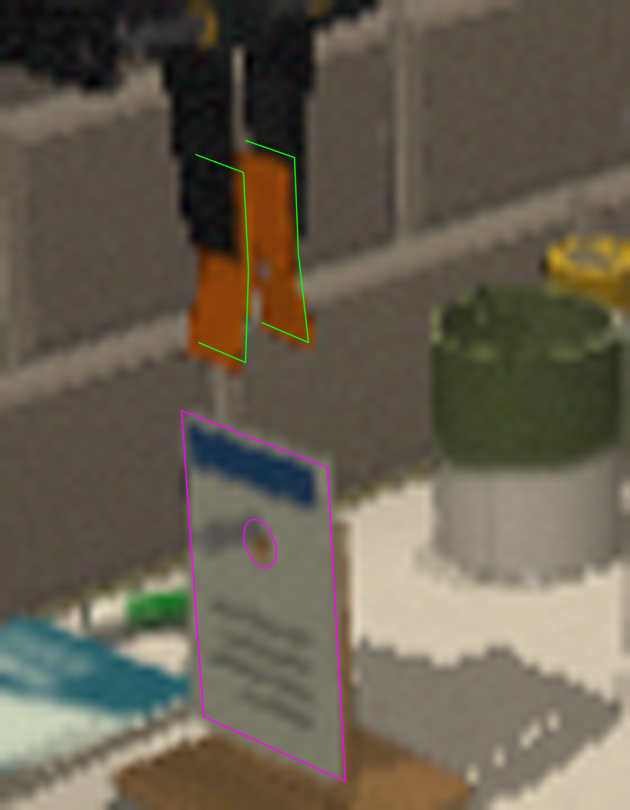

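The overlay agrees within about 1 px: card centre y ≈ 0.1855, clip about 2 mm lower in the pads than modelled. I'll descend in two stages to TCP z 0.185.

Emit:
drive_tool(plan=[[-0.001,0.001,0.012,0,0,0,1],[0,0,0.012,0,0,0,1],[0,0,0,0,0,0,1],[0,0,0,0,0,0,1]])

```text
time_s: 18.1
tcp_pos: [0.4957, 0.1867, 0.211]
eef_rot: [-0.0, 0.715, 0.699, -0.001]
ft_force: [0.7, -0.1, -0.0]
width: 0.0219
```

```bash
python3 -c "
from o import *
show();snap('scene','s17',(220,130,290,220),9);go('pics/s17.png','pics/o17.png',[220,130],9,[.7,-1.0])"
```

```text
18.1 [0.4957 0.1867 0.211 ] 
 [[ 0.0225  0.9997 -0.0012]
 [ 0.9997 -0.0225 -0.0004]
 [-0.0004 -0.0012 -1.    ]] [ 0.6596 -0.0586 -0.0235] 0.021903664395977684 [ 0.2356  0.383   1.8182 -0.0001  0.9416  0.2582]
```

View pics/s17.png

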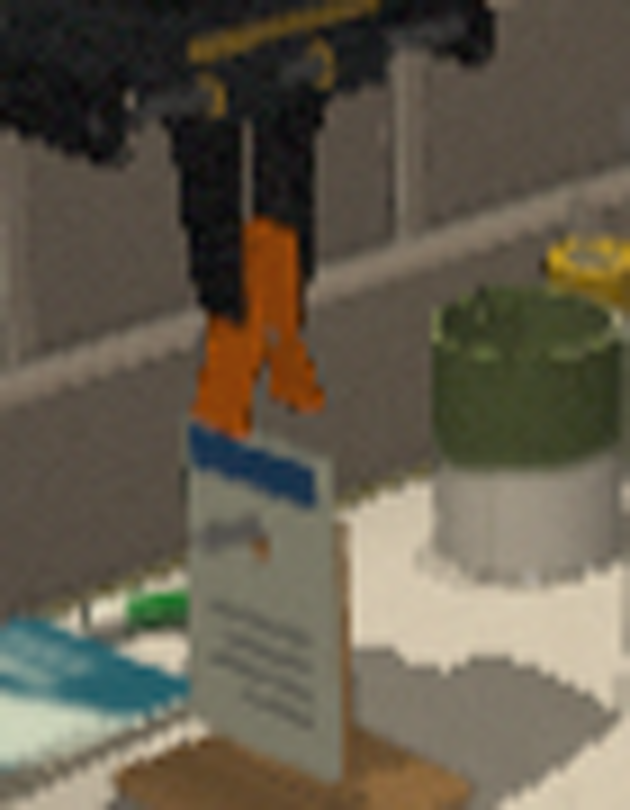

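The lip midpoint is at crop (260,417) and the card's top-edge middle at (259,437), so they are centred with about 8 mm to go before overlap. I'll descend the last 26 mm.

Emit:
drive_tool(plan=[[0,0,0.007,0,0,0,1],[0,0,0.006,0,0,0,1],[0,0,0.004,0,0,0,1],[0,0,0,0,0,0,1]])

```text
time_s: 18.55
tcp_pos: [0.4956, 0.1867, 0.1939]
eef_rot: [-0.0, 0.715, 0.699, -0.001]
ft_force: [-0.0, 0.0, 0.3]
width: 0.0218
```

```bash
python3 -c "
from o import *
show();snap('scene','s18',(220,130,290,220),9)"
```

```text
18.55 [0.4956 0.1867 0.1939] 
 [[ 0.0225  0.9997 -0.0011]
 [ 0.9997 -0.0225 -0.0004]
 [-0.0004 -0.0011 -1.    ]] [-0.0486  0.0392  0.267 ] 0.021833007422139745 [ 0.2357  0.4042  1.838  -0.0001  0.9005  0.2582]
```

View pics/s18.png

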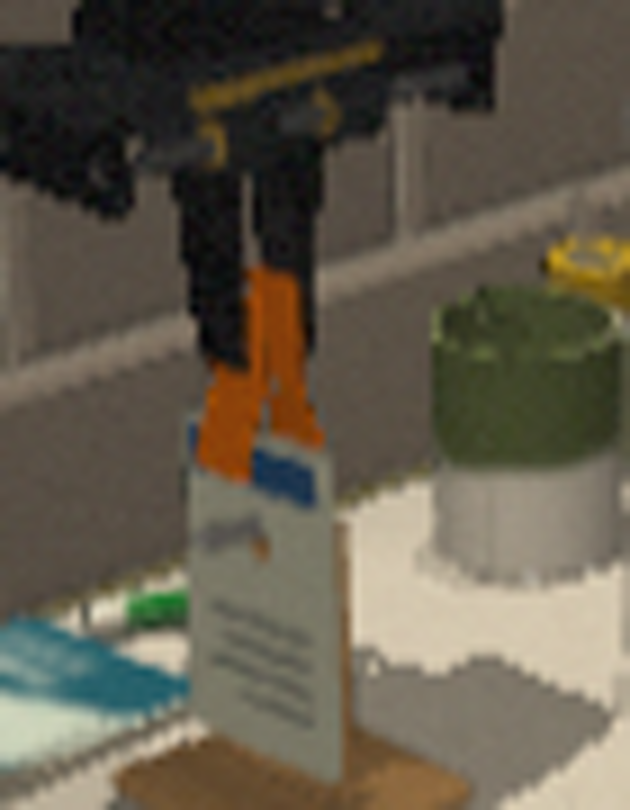

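One lip is in front (bottom at crop (225,475)) and the other behind the card, and there is no contact force. I'll go down the last 9 mm.

Emit:
drive_tool(plan=[[0,0,0.004,0,0,0,1],[0,0,0.003,0,0,0,1],[0,0,0.002,0,0,0,1],[0,0,0,0,0,0,1],[0,0,0,0,0,0,1]])

```text
time_s: 19.1
tcp_pos: [0.4958, 0.1868, 0.1856]
eef_rot: [0.0, 0.715, 0.699, -0.0]
ft_force: [-0.1, 0.4, 0.7]
width: 0.0215
```

```bash
python3 - <<'E'
from o import *
show();snap('scene','s19',(220,130,290,220),9);go('pics/s19.png','pics/o19.png',[220,130],9,[.7,-1.0])
snap('scene','s19f',(180,80,440,290),3)
t=arm.state()['tcp_pos']
for q in ['clip_pivot','clip_lip_a','card_top','card_hole','peg_root']:
    n='scene';print(q,[(w(n,d['location']),round(d['conf'],2)) for d in arm.landmark_of(q,n)[:2]])
E
```

```text
19.1 [0.4958 0.1868 0.1856] 
 [[ 0.0225  0.9997  0.    ]
 [ 0.9997 -0.0225 -0.0001]
 [-0.0001  0.     -1.    ]] [-0.095   0.3666  0.6926] 0.021520852484477337 [ 0.2356  0.415   1.8471 -0.0001  0.8795  0.2582]
clip_pivot [(array([0.4987, 0.1845, 0.1607]), 0.46), (array([0.69  , 0.1188, 0.0065]), 0.28)]
clip_lip_a [(array([0.5049, 0.1852, 0.1314]), 0.68), (array([0.4819, 0.1823, 0.1307]), 0.51)]
card_top [(array([0.4878, 0.1823, 0.0274]), 0.74), (array([0.5004, 0.1875, 0.1491]), 0.72)]
card_hole [(array([0.4975, 0.1903, 0.1108]), 0.91)]
peg_root [(array([0.4973, 0.1855, 0.1128]), 0.98)]
```

View pics/s19.png

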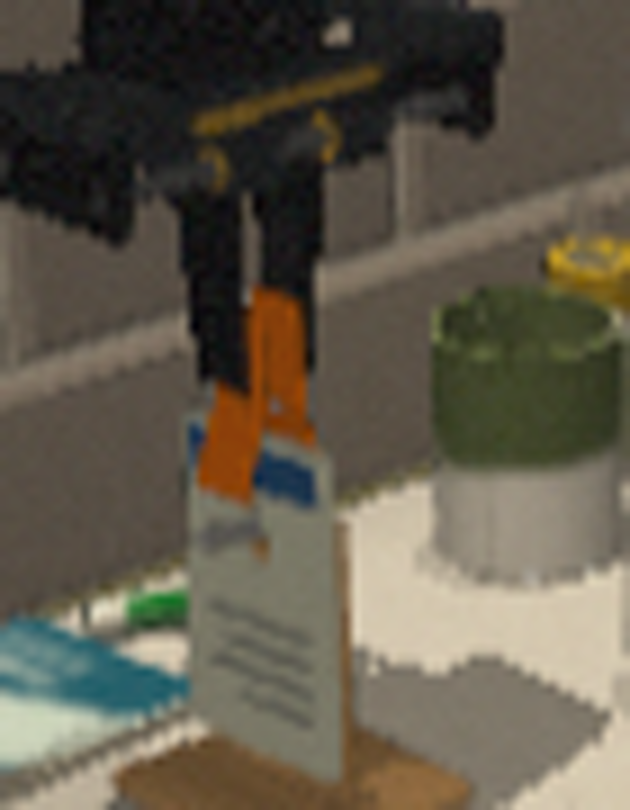

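View pics/s19f.png

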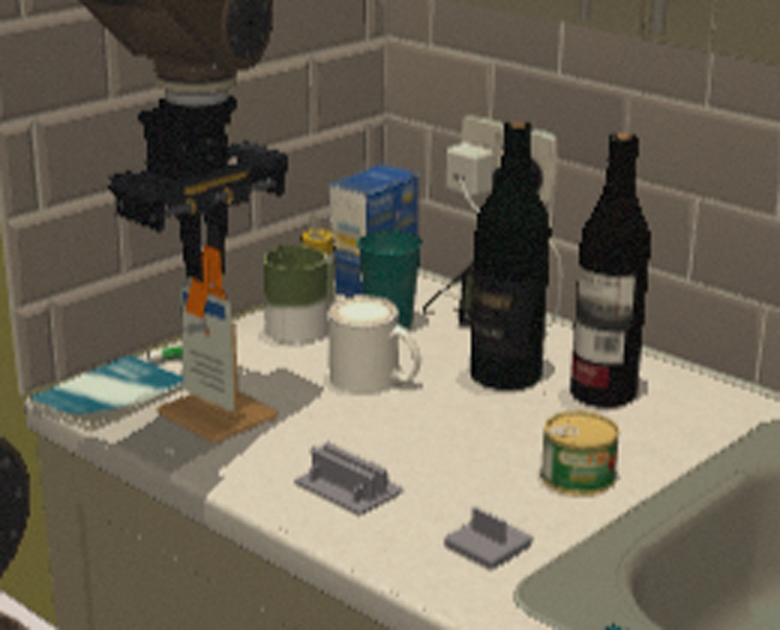

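View pics/o19.png

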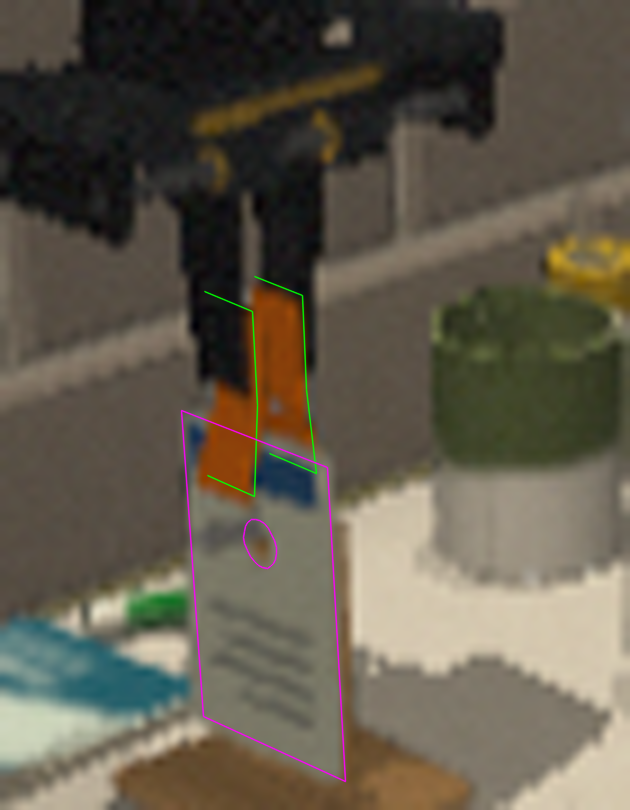

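The lips are about 17 mm down on each side, clear of the card and the board top. The wrist force is near zero and the clip is at its stop (21.5 mm opening). Handing in.

```bash
python3 -c "
from station import arm
print(arm.close_job()); print(arm.state()['time_s'],arm.state()['width'],arm.state()['ft_force'])"
```

```text
the job is handed in; nothing more can be done
None
the job is handed in; nothing more can be done
```

I handed the job in at about 19.4 s of the 61 s allowed, with the card hung on the peg and the clip held open over its top edge.

**What I did:** I lifted the card out of the rack, fed its hole over the peg until it touched the board, lowered it onto the peg and let go. Then I squeezed the clip to its stop, lifted it off its rest and lowered it over the middle of the card's top edge. It is still held there with a 30 N grip.

**Last checks:**
- **Clip open:** the gripper opening read 21.5 mm, so the handles are at the stop.
- **No contact:** the wrist force was under 1 N and the card did not move in the pictures.
- **Fit over the card:** the pictures show one lip in front of the card and one behind. They are about 17 mm down, with roughly 10 mm to spare above the board. The clip is centred within about 2 mm sideways.
- **Other things:** I moved none of them. The last scene view shows the mug and tin in place; the batteries and scourer were mostly out of view.

**What disagreed:**
- The card hangs rolled about 1–2° on the peg, which I left as it was.
- The networks put the card's top about 5–7 mm further back than the position where I gripped it. They showed the same offset while I was holding the card, so I trusted the gripped position.
- The clip sits about 2 mm lower in the pads than my model, and I allowed for that.

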